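Fetch the drill chuck from behind the cans

TASK

The drill chuck is wanted on the wooden tooling block, but it stands at the back of the wire-backed rack behind a row of three containers (spray can, square oil tin, white bottle). First stand all three containers in the drip tray; with all of them there, fetch the chuck and set it, jaws up, down in the block's round pocket; then stand every container upright in the rack again, each on the very spot it came from. Leave the grease tin and the carton in the rack where they are, and let nothing fall over.

Things in the scene. Friction and masses are not known exactly. Their poses are not given: they have to be found in the camera images.
- rack: Fixed rack: grey steel base 180 (its x) x 310 (its y) x 6 mm thick, open at the front (-x); wire guard 130 mm high along the back (x = +86 mm), one wire 45 mm high along each side (y = +/-151 mm). Origin: centre of its underside, on the bench. Containers in a front row near x = -45 mm, about 95 mm apart; chuck close behind the middle one, grease tin and carton to either side of it.
- aerosol: Loose capped spray can, round: bare-metal body 53 mm in diameter with a plain paper band, black round cap 51 mm in diameter from 119 mm up to the domed top at 152 mm (the cap's side is straight up to 143 mm). 0.17 to 0.4 kg. Origin: centre of its underside, z up its axis. Stands in the rack at the start, in any of the three front-row places.
- tin: Loose square oil tin, steel with a paper band: 54 x 54 mm (sides along its x and y), flat sides up to 122 mm, small black screw cap 32 mm in diameter on top up to 146 mm. 0.19 to 0.45 kg. Origin: centre of its underside, z up its axis. Stands in the rack at the start, in any of the three front-row places.
- bottle: Loose round white plastic bottle: body 62 mm in diameter up to 85 mm, then a sloping shoulder, and a tall ribbed grey cap 39 mm in diameter from 114 to 150 mm. The cap is tight and can be gripped to lift the bottle. 0.18 to 0.42 kg. Origin: centre of its underside, z up its axis. Stands in the rack at the start, in any of the three front-row places.
- chuck: Loose steel drill chuck standing on its flat back face, jaws up: lower body 45 mm in diameter up to 26 mm, geared sleeve 53 mm in diameter from 28 to 50 mm, cone nose up to 68 mm with three jaws to 75 mm. 0.44 to 0.66 kg. Origin: centre of its underside (the back face), z up towards the jaws.
- grease: Loose low round aluminium tin, 57 mm in diameter, 42 mm high, at the back of the rack beside the chuck; not to be disturbed. Origin: centre of its underside, z up its axis. 
- carton: Loose small cardboard carton, 50 x 46 x 36 mm high, at the back of the rack on the chuck's other side; not to be disturbed. Origin: centre of its underside, z up its axis. 
- drip_tray: Fixed shallow drip tray of dark sheet steel, 290 (its x) x 150 (its y) mm outside, 14 mm high lip all round, walls 3 mm, floor 3 mm above the bench. Empty. Origin: centre of its underside. Lies to the left or the right of the rack.
- block: Fixed wooden tooling block, 170 (its x) x 110 (its y) x 35 mm high, on the other side of the rack from the tray. A round pocket 62 mm in diameter and 10 mm deep is sunk in its top, centred at x = -30 mm, y = 0; a row of five drill bits stands in the block near its far end (x = +66 mm), tips up to 77 mm above the bench. Origin: centre of its underside.
- pocket (a point): Centre of the floor of the pocket in the tooling block, 25 mm above the bench; its axes are those of the block.

How it is judged:
On the way, in this order (a step that is already met when the one before it is completed fails the run):
1. all three containers stand upright on the floor of the drip tray, released, the chuck still in its place (x of aerosol in the frame of drip_tray between -0.13 and 0.13 m and y of aerosol in the frame of drip_tray between -0.062 and 0.062 m and z of each of aerosol, tin, bottle in the frame of drip_tray below 0.009 m and angle between each of aerosol, tin, bottle's own z axis and vertical below 0.1 rad and contact force between the fingers and aerosol below 0.3 N and x of tin in the frame of drip_tray between -0.13 and 0.13 m and y of tin in the frame of drip_tray between -0.062 and 0.062 m and contact force between the fingers and tin below 0.3 N and x of bottle in the frame of drip_tray between -0.13 and 0.13 m and y of bottle in the frame of drip_tray between -0.062 and 0.062 m and contact force between the fingers and bottle below 0.3 N and distance of chuck from where it was at the start of the episode below 0.02 m), for 0.2 s.
2. the chuck stands jaws up in the pocket of the block, released, with the three containers still in the drip tray (x of aerosol in the frame of drip_tray between -0.13 and 0.13 m and y of aerosol in the frame of drip_tray between -0.062 and 0.062 m and z of each of aerosol, tin, bottle in the frame of drip_tray below 0.009 m and angle between each of aerosol, tin, bottle, chuck's own z axis and vertical below 0.1 rad and contact force between the fingers and aerosol below 0.3 N and x of tin in the frame of drip_tray between -0.13 and 0.13 m and y of tin in the frame of drip_tray between -0.062 and 0.062 m and contact force between the fingers and tin below 0.3 N and x of bottle in the frame of drip_tray between -0.13 and 0.13 m and y of bottle in the frame of drip_tray between -0.062 and 0.062 m and contact force between the fingers and bottle below 0.3 N and horizontal distance between chuck and pocket below 0.012 m and z of chuck in the frame of pocket below 0.004 m and contact force between the fingers and chuck below 0.3 N), for 0.2 s.
At the end, for the whole second after the job is handed in: Chuck upright (0.1 rad) on the pocket floor within 12 mm of its centre; spray can, oil tin and bottle each upright (0.1 rad) within 15 mm of where they stood at the start, any yaw; grease tin and carton within 15 mm of their start; all released and at rest (horizontal distance between chuck and pocket below 0.012 m and z of chuck in the frame of pocket below 0.004 m and angle between each of chuck, aerosol, tin, bottle's own z axis and vertical below 0.1 rad and contact force between the fingers and chuck below 0.3 N and distance of each of aerosol, tin, bottle, grease, carton from where it was at the start of the episode below 0.015 m and contact force between the fingers and aerosol below 0.3 N and contact force between the fingers and tin below 0.3 N and contact force between the fingers and bottle below 0.3 N and linear speed of each of aerosol, tin, bottle, chuck below 0.02 m/s and angular speed of each of aerosol, tin, bottle, chuck below 0.2 rad/s); the robot touches nothing.
It fails at once if the grease tin or the carton is moved by more than 15 mm (distance of any of grease, carton from where it was at the start of the episode above 0.015 m).
It fails at once if a container or the chuck falls over (tilts more than 0.7 rad) (angle between any of aerosol, tin, bottle, chuck's own z axis and vertical above 0.7 rad).
It also fails if it takes over 147 s, if anything falls off the work surface, if the arm or the gripper's body presses on something with over 40 N, if the wrist force passes 120 N, or if a joint passes its speed limit or range.

ROBOT

A 6-joint arm with a two-finger parallel gripper is mounted at the origin on the work surface. World frame = base frame: x ahead of the robot, y to its left, z up, the work surface at z = 0. Lengths are in m, angles in rad, forces in N, time in s.
With the tool pointing down it reaches from about 0.35 to 0.975 m from the base axis. Payload 4.9 kg.
Tool frame: the origin (TCP) lies midway between the tips of the shut fingers; the grasp point (between the pads) lies 19 mm behind it; y points along the fingers, z is the direction in which the jaws open and shut, and the axes are right-handed (so a half turn about y gives the same grasp; the last joint's range is limited). The gripper opens to 85 mm and grips with 20 to 120 N. Pads are 22 mm wide; open, the fingers measure 114 mm over their backs; the gripper's body (76 mm by 85 mm) begins 54 mm behind the grasp point. The pads swing forward as they close: fully open they stand 13 mm farther back than shut.
Start: joints at [1.091, 0.053, 1.613, -0, 1.476, -0.119], TCP at [0.221, 0.585, 0.231] pointing down, gripper open.
Joint ranges: [-3.01, 3.01], [-1.01, 2.22], [0.06, 2.58], [-1.02, 4.17], [0.09, 2.62], [-3.14, 3.14]. Speed limits (rad/s): [2.57, 2.57, 3.14, 3.14, 3.14, 3.14].

INTERFACE

Orientations are given as a unit quaternion [w, x, y, z].
In Python, from plant import * gives the robot as it stands.
- The arm moves only by the shell command python3 -m crank 'ROWS'. ROWS is JSON, a list that holds one entry, the list of rows, each a list of 5 numbers: the gripper command: -1 is shut, 1 is fully open, values between are in proportion, then the shift along the tool's x, y, z in cm, then the turn about the tool's y in degrees. In form: [[[jaw, dx, dy, dz, twist], ...]]. A call has 1 to 8 rows; each row shifts and turns the commanded pose from where the row before left it, along the tool's axes as they then stand; what a row does not reach is not made up. A row lasts 1/8 s, in which the tool goes at most 62.5 mm and 10.7 degrees, less where a joint would pass 70% of its speed; a pose out of reach is approached as far as the arm can. A call with a gripper value outside its range is refused whole. The fingers move at their own pace and stop on an object; the grip force is fixed at half the most. Time passes only in rows, so rows that do not move let the fingers close. It gives the time, the measured TCP pose, the force and the opening at its end, in the units of the state.
- state(): the state, without advancing time (a new reading comes with each control period).
- grab_frame(name): name is "scene" or "side" or "wrist"; returns a dict with "frame" (480x640x3 uint8, red, green, blue), "fx", "fy", "cx", "cy" (pixels), "pose" (4x4, takes a point from camera to world coordinates). Camera axes: x right, y up, looking along -z (the intrinsics and any distortion apply to the point x, -y, -z); pixel columns grow to the right and rows downward; lengths in m; the calibration is good to about 2 mm. A picture is of the moment at which its call begins. There is no depth.
- job_done(): hands the job in, once; it reports no verdict.
The state is a dict: "time": time; "joint_pos": joint angles; "joint_vel": joint speeds; "joint_efforts": joint torques, N m; "tool_pos": TCP position; "tool_rot": TCP orientation; "contact_force": force on the tool from outside, world axes, zero at the start; "ft_torque": the same for the moment, N m; "gripper_width": opening from 0.0 (shut) to 1.0 (fully open).
Only numpy, scipy, OpenCV 4.12 (cv2) and the standard library are available. Lean on these libraries where they do the work, as an engineer would, in place of code of your own. Each camera call takes 0.05 s, during which the arm holds its last target.

## Working session

There is one attempt and no reset: what is moved stays moved. The work goes in short steps, Python scripts to look and compute and a shell command to move; the robot and the scene stay as the last step left them, time stands still between calls to the robot, and variables do not carry over. Pictures are saved under pics/ and viewed, and the job is handed in when it is done.

```bash
ls; mkdir -p pics; cat > h.py <<'E'
from plant import *
import numpy as np, cv2
def snap(n,f):
    d=grab_frame(n); cv2.imwrite('pics/'+f,cv2.cvtColor(d['frame'],cv2.COLOR_RGB2BGR))
    np.savez('pics/'+f[:-4]+'.npz',**{k:v for k,v in d.items() if v is not None}); return d
def ray(d,u,v):
    P=np.array(d['pose']); c=np.array([(u-d['cx'])/d['fx'],-(v-d['cy'])/d['fy'],-1.])
    return P[:3,3],P[:3,:3]@c
def onz(d,u,v,z):
    o,r=ray(d,u,v); return o+r*(z-o[2])/r[2]
def proj(d,p):
    P=np.array(d['pose']); c=P[:3,:3].T@(np.array(p)-P[:3,3]); return d['cx']-d['fx']*c[0]/c[2], d['cy']+d['fy']*c[1]/c[2]
E
python3 - <<'E'
from h import *
for n in('scene','side','wrist'):
    d=snap(n,n+'0.png'); print(n,{k:(v if k!='pose' else np.round(v,3).tolist()) for k,v in d.items() if k!='frame'})
print(state())
E
```

```text
pics
scene {'fx': 553.0438026846845, 'fy': 553.0438026846845, 'cx': 322.78397979873796, 'cy': 240.23357705274486, 'pose': [[0.677, -0.399, 0.619, 1.14], [0.736, 0.38, -0.56, -0.563], [-0.011, 0.834, 0.551, 0.605], [0.0, 0.0, 0.0, 1.0]]}
side {'fx': 455.20694903580335, 'fy': 455.20694903580335, 'cx': 320.8302806824956, 'cy': 239.03843689077146, 'pose': [[0.94, 0.257, -0.223, 0.343], [-0.34, 0.699, -0.629, -0.55], [-0.006, 0.667, 0.745, 0.691], [0.0, 0.0, 0.0, 1.0]]}
wrist {'fx': 406.3234237059955, 'fy': 406.3234237059955, 'cx': 318.1598384864325, 'cy': 243.2360966255803, 'pose': [[0.354, -0.889, -0.29, 0.146], [0.935, 0.336, 0.111, 0.613], [-0.001, -0.311, 0.951, 0.374], [0.0, 0.0, 0.0, 1.0]]}
{'time': 0.15, 'joint_pos': array([ 1.09100001e+00,  5.32172408e-02,  1.61399449e+00, -2.24249116e-05,
        1.47599784e+00, -1.19009743e-01]), 'joint_vel': array([-0.00225496, -0.00205111, -0.00528551, -0.00022917,  0.0014276 ,
       -0.00054194]), 'joint_efforts': array([ 6.61332815e-04, -3.94244099e+01, -3.70721018e+01, -9.29175098e-05,
        4.68845203e-03,  8.61336389e-07]), 'tool_pos': array([0.22041335, 0.58431734, 0.23032848]), 'tool_rot': array([-0.69508405,  0.69618118, -0.1270269 ,  0.12670476]), 'contact_force': array([-0.46870873, -0.90266197,  0.08428067]), 'ft_torque': array([-0.02538634,  0.01260698,  0.04054156]), 'gripper_width': 1.000716506191042}
```

View pics/scene0.png

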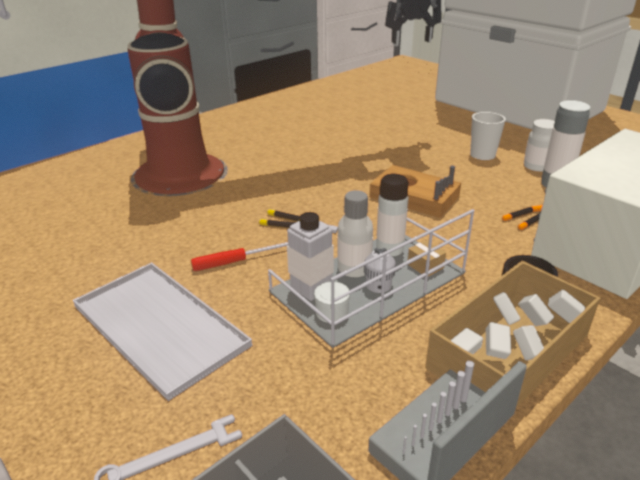

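View pics/side0.png

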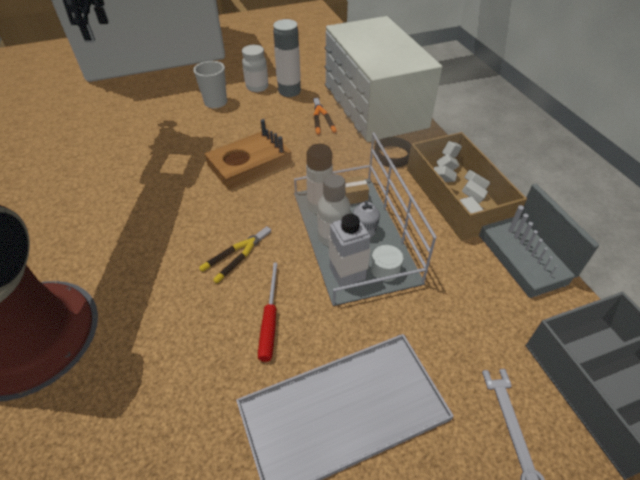

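View pics/wrist0.png

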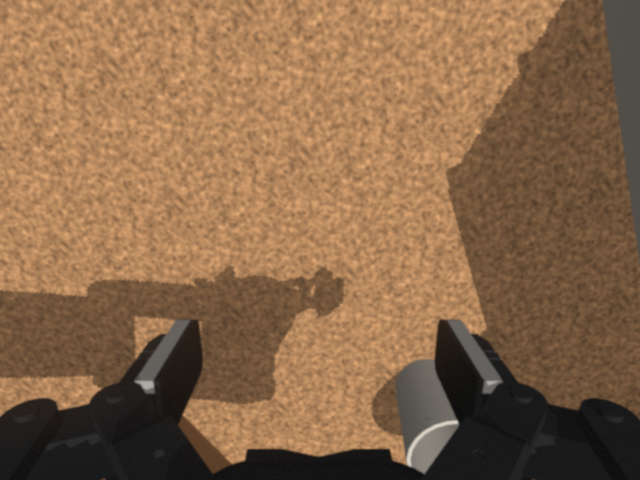

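The scene view shows the tray at about (160,325), the rack at (370,270) with the tin, bottle and spray can from left to right, and the block at (415,190). I'll zoom in to read exact pixels.

```bash
python3 - <<'E'
import cv2
a=cv2.imread('pics/scene0.png'); cv2.imwrite('pics/z1.png',cv2.resize(a[165:345,260:480],None,fx=3.5,fy=3.3,interpolation=cv2.INTER_CUBIC)[:600,:800])
a=cv2.imread('pics/side0.png'); cv2.imwrite('pics/z2.png',cv2.resize(a[110:310,190:450],None,fx=3,fy=3,interpolation=cv2.INTER_CUBIC))
E
```

```text
(no output)
```

View pics/z1.png

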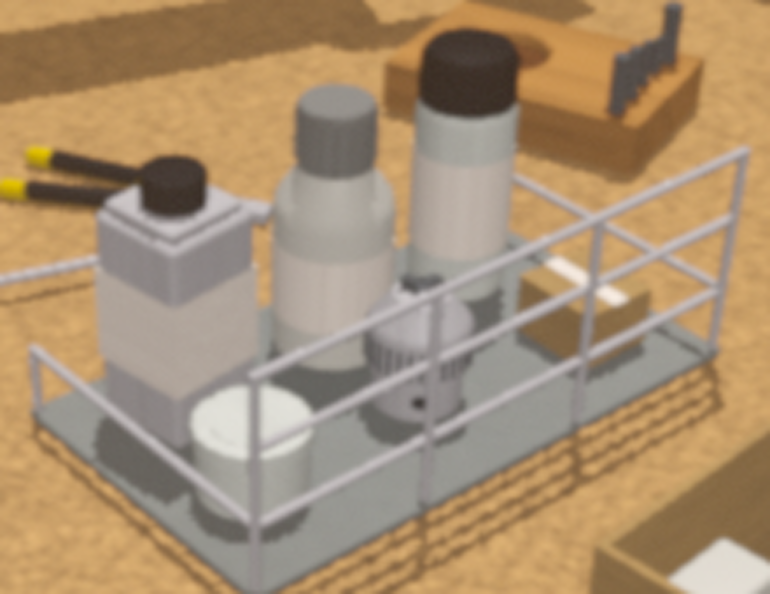

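View pics/z2.png

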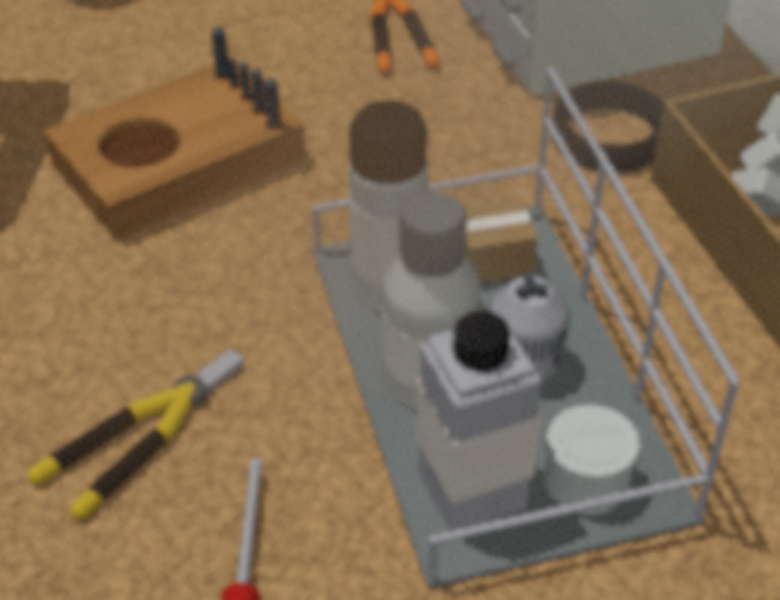

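```bash
python3 - <<'E'
from h import *
S=dict(np.load('pics/scene0.npz')); D=dict(np.load('pics/side0.npz'))
s=lambda x,y,z:np.round(onz(S,260+x/3.5,165+y/3.3,z)*1000)
d=lambda x,y,z:np.round(onz(D,190+x/3,110+y/3,z)*1000)
for n,a,b,z in[('tincap',(173,172),(481,332),.146),('bot',(337,103),(433,213),.15),('aer',(470,52),(388,124),.149),('chuck',(422,285),(532,288),.075),('grease',(253,420),(592,440),.048),('rackNear',(255,590),(700,520),.006),('rackFR',(38,418),(432,580),.006),('rackBL',(715,352),(540,215),.006)]:
    print(n,s(*a,z),d(*b,z))
print('carton',s(585,280,.042),d(500,223,.042))
print('rackFL',d(315,255,.006))
print('pocket',d(139,143,.035),s(505,50,.035)); 
for p in[(47,132),(115,208),(303,130),(222,66)]: print('blk',d(*p,.035))
for p in[(152,267),(75,303),(168,391),(249,343)]: print('tray sc',np.round(1000*onz(S,*p,.014)))
for p in[(238,403),(407,338),(452,414)]: print('tray sd',np.round(1000*onz(D,*p,.014)))
E
```

```text
tincap [561. -66. 146.] [567. -68. 146.]
bot [569.  32. 150.] [576.  31. 150.]
aer [575. 123. 149.] [580. 123. 149.]
chuck [638.  23.  75.] [642.  20.  75.]
grease [637. -88.  48.] [635. -89.  48.]
rackNear [ 691. -137.    6.] [ 689. -141.    6.]
rackFR [ 525. -128.    6.] [ 518. -125.    6.]
rackBL [719. 161.   6.] [713. 155.   6.]
carton [661. 124.  42.] [663. 120.  42.]
rackFL [539. 172.   6.]
pocket [443. 309.  35.] [447. 313.  35.]
blk [378. 347.  35.]
blk [409. 240.  35.]
blk [566. 280.  35.]
blk [529. 384.  35.]
tray sc [ 328. -247.   14.]
tray sc [ 332. -390.   14.]
tray sc [ 608. -372.   14.]
tray sc [ 608. -235.   14.]
tray sd [ 315. -248.   14.]
tray sd [ 606. -236.   14.]
tray sd [ 610. -373.   14.]
```

```bash
python3 -m crank '[[[1,0,-5,0,-8],[1,0,-5,0,-8],[1,3,0,-5,0],[1,3,0,-5,0],[1,3,0,-5,0],[1,3,0,-5,0],[1,3,0,-5,0],[1,3,0,-5,0]]]' && python3 -m crank '[[[1,3,0,-5,0],[1,3,0,-5,0],[1,3,0,-5,0],[1,3,0,-5,0],[1,2.5,0,-4,0],[0.7,0,0,0,0],[0.7,0,0,0,0]]]'; python3 - <<'E'
from h import *
d=snap('wrist','w1.png'); print(state()['tool_pos'],state()['tool_rot'],state()['gripper_width']); print(d['pose'])
E
```

```text
time: 1.15
tool_pos: [0.3759, 0.2693, 0.3311]
tool_rot: [0.707, -0.707, 0.029, -0.029]
contact_force: [-0.7, 0.9, 0.1]
gripper_width: 1.001
time: 2.02
tool_pos: [0.5003, 0.0203, 0.3309]
tool_rot: [0.707, -0.706, 0.029, -0.029]
contact_force: [0.5, -0.3, 0.5]
gripper_width: 0.854
[0.50019566 0.0208228  0.33116667] [ 0.70666144 -0.70640197  0.02864332 -0.02837999] 0.8516010738236257
[[ 8.26208667e-02 -9.47460087e-01 -3.09019701e-01  4.20801028e-01]
 [ 9.96580676e-01  7.88178561e-02  2.47931971e-02  2.67542286e-02]
 [ 8.65705664e-04 -3.10011498e-01  9.50732413e-01  4.74546590e-01]
 [ 0.00000000e+00  0.00000000e+00  0.00000000e+00  1.00000000e+00]]
```

View pics/w1.png

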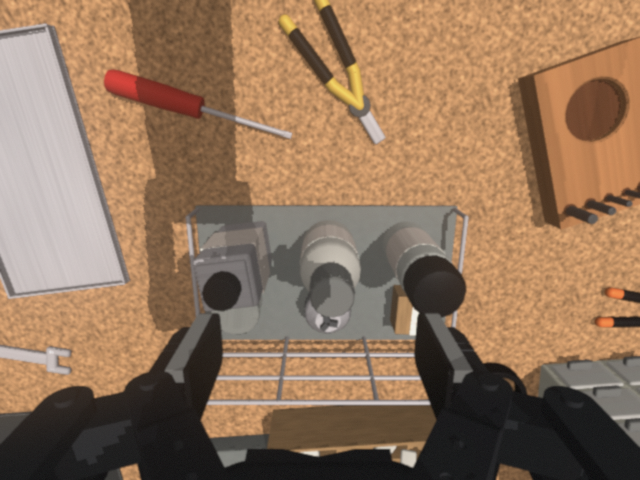

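The wrist view has the robot side at the top. The tin cap is at (222,291), the bottle cap at (332,290), the spray cap at (435,285) and the pocket at (597,109). I'll zoom in on these.

```bash
python3 - <<'E'
import cv2
a=cv2.imread('pics/w1.png'); cv2.imwrite('pics/z3.png',cv2.resize(a[190:350,180:480],None,fx=2.66,fy=2.66,interpolation=cv2.INTER_CUBIC)[:600,:800])
E
```

```text
(no output)
```

View pics/z3.png

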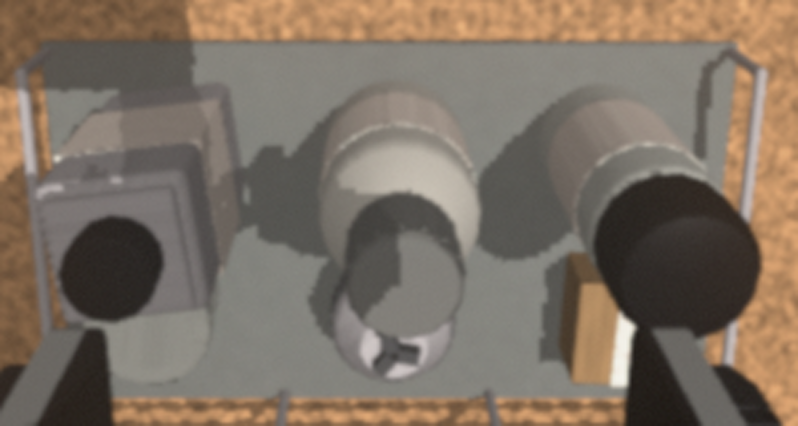

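```bash
python3 - <<'E'
from h import *
S=dict(np.load('pics/w1.npz'))
s=lambda x,y,z:np.round(onz(S,180+x/2.66,190+y/2.66,z)*1000,1)
for n,a,z in[('tincap',(114,271),.152),('tinFR',(38,193),.128),('tinFL',(190,147),.128),('tinBL',(212,305),.128),('bot',(414,284),.156),('aer',(690,268),.155),('chuck',(396,352),.081),('rackFR',(45,42),.006),('rackFL',(735,45),.006)]:
    print(n,s(*a,z))
for n,(u,v) in dict(pocket=(597,109)).items(): print(n,np.round(1000*onz(S,u,v,.035),1))
for p in[(521,79),(559,227)]: print('blk',np.round(1000*onz(S,*p,.035),1))
for p in[(48,27),(127,282),(8,296)]: print('tray',np.round(1000*onz(S,*p,.014),1))
S=dict(np.load('pics/scene0.npz')); D=dict(np.load('pics/side0.npz'))
s=lambda x,y,z:np.round(onz(S,260+x/3.5,165+y/3.3,z)*1000)
d=lambda x,y,z:np.round(onz(D,190+x/3,110+y/3,z)*1000)
for n,a,b,z in[('tincap',(173,172),(481,332),.152),('bot',(337,103),(433,213),.156),('aer',(470,52),(388,124),.155),('chuck',(422,285),(532,288),.081)]: print(n,s(*a,z),d(*b,z))
for p,q in[((105,205),(545,375)),((173,240),(452,412)),((250,205),(423,350))]: print('tintop',s(*p,.128),d(*q,.128))
E
```

```text
tincap [563.1 -67.8 152. ]
tinFR [542.5 -96.3 128. ]
tinFL [530.4 -42.2 128. ]
tinBL [589.6 -42.3 128. ]
bot [573.9  29.4 156. ]
aer [576.2 118.8 155. ]
chuck [639.9  20.6  81. ]
rackFR [ 515.1 -123.9    6. ]
rackFL [541.7 180.6   6. ]
pocket [442.8 312.9  35. ]
blk [407.4 232.9  35. ]
blk [567.  286.6  35. ]
tray [ 317.6 -239.5   14. ]
tray [ 601.  -223.7   14. ]
tray [ 607.3 -375.5   14. ]
tincap [569. -73. 152.] [564. -73. 152.]
bot [577.  25. 156.] [573.  24. 156.]
aer [582. 114. 155.] [578. 116. 155.]
chuck [643.  17.  81.] [639.  15.  81.]
tintop [540. -90. 128.] [595. -95. 128.]
tintop [585. -88. 128.] [ 536. -102.  128.]
tintop [586. -42. 128.] [538. -54. 128.]
```

```bash
python3 -m crank '[[[1,3.6,4,-4.3,0],[1,3.6,4,-4.3,0],[1,0,0,0,0]]]'; python3 - <<'E'
from h import *
d=snap('wrist','w2.png'); print(state()['tool_pos'],state()['gripper_width'])
d=snap('side','s2.png')
a=cv2.imread('pics/w2.png');cv2.imwrite('pics/w2z.png',cv2.resize(a[230:470,180:460],None,fx=2.5,fy=2.5,interpolation=cv2.INTER_CUBIC))
E
```

```text
time: 2.45
tool_pos: [0.5581, -0.0632, 0.2538]
tool_rot: [0.707, -0.706, 0.032, -0.026]
contact_force: [0.0, 0.7, 0.4]
gripper_width: 0.999
[ 0.55854589 -0.06228962  0.25647172] 1.0013522614743398
```

View pics/w2z.png

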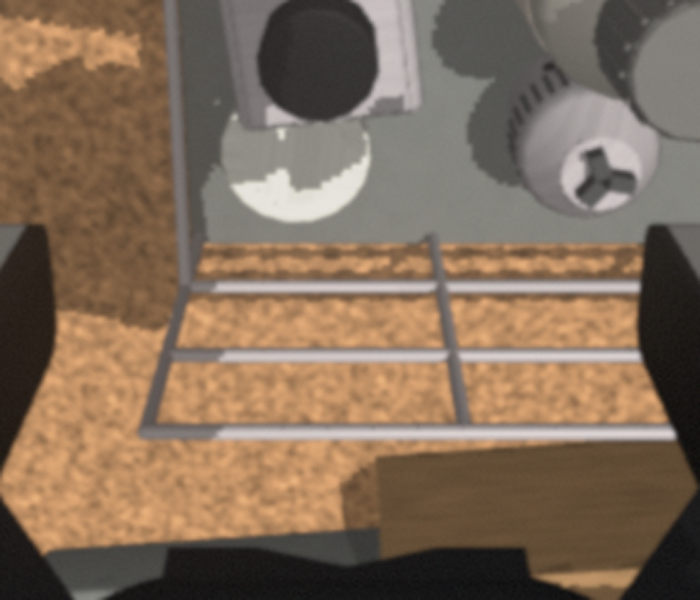

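View pics/w2.png

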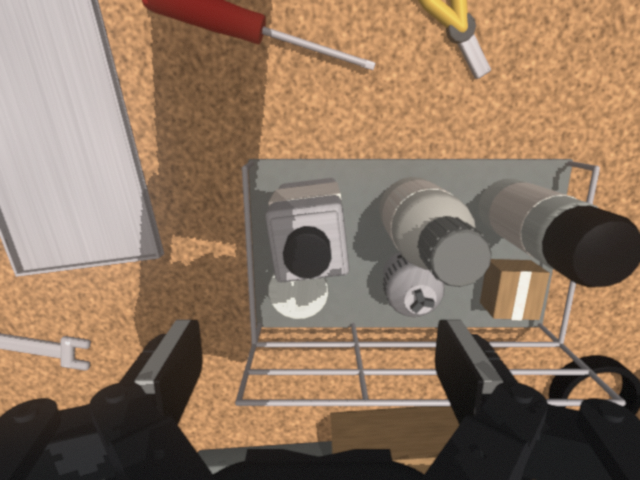

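```bash
python3 - <<'E'
from h import *
a=cv2.imread('pics/w2.png');cv2.imwrite('pics/w2y.png',cv2.resize(a[130:310,230:400],None,fx=3.3,fy=3.3,interpolation=cv2.INTER_CUBIC))
E
```

```text
(no output)
```

View pics/w2y.png

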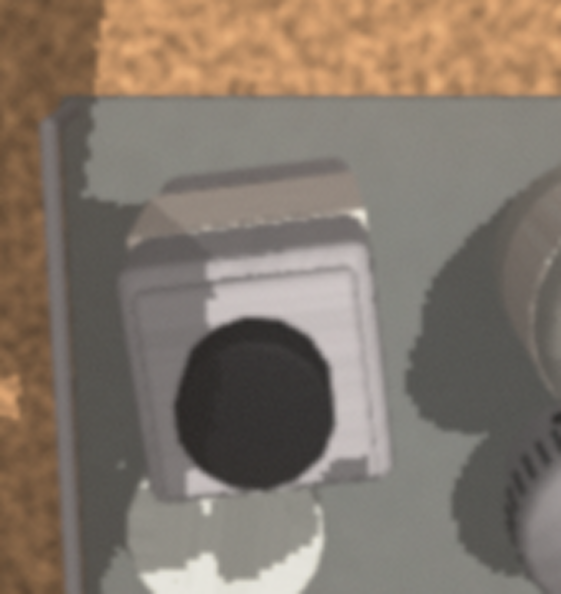

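```bash
python3 - <<'E'
from h import *
S=dict(np.load('pics/w2.npz'))
s=lambda x,y,z:onz(S,230+x/3.3,130+y/3.3,z)*1000
c=[s(*p,.128) for p in[(121,270),(367,243),(390,472),(160,500)]]
for x in c: print(np.round(x,1))
print('ctr',np.mean(c,0),'cap',s(258,413,.152))
for i in range(4):
  e=c[(i+1)%4]-c[i]; print(np.linalg.norm(e),np.degrees(np.arctan2(e[1],e[0])))
for n,p,z in[('bottle',(459,258),.156),('aer',(598,249),.154),('chuck',(420,298),.081),('fl',(569,160),.006),('fr',(252,160),.006)]: print(n,onz(S,*p,z)*1000)
print(state()['tool_pos'],state()['tool_rot'])
E
```

```text
[540.  -96.7 128. ]
[538.6 -45.8 128. ]
[589.3 -44.2 128. ]
[591.7 -94.5 128. ]
ctr [564.89810448 -70.28665888 128.        ] cap [565.13351231 -70.11091226 152.        ]
50.9501611379426 91.58761486560125
50.78004399867566 1.8307768653459542
50.382999739759256 -87.34160936698194
51.72717314354223 -177.53567836219875
bottle [573.64772797  25.02032241 156.        ]
aer [575.72981851 113.40767784 154.        ]
chuck [636.51568951  17.9151038   81.        ]
fl [541.17449213 178.03044157   6.        ]
fr [ 516.00168168 -122.44327313    6.        ]
[ 0.55906923 -0.06188838  0.25850332] [ 0.70678014 -0.70629021  0.02876634 -0.02807966]
```

```bash
python3 -m crank '[[[0.9,0,0,0,-6.7],[0.9,0.6,2,-0.9,0],[0.9,0,4,0,0],[0.9,0,3,0,0],[0.9,0,0,0,0]]]'
```

```text
time: 3.18
tool_pos: [0.5635, -0.0708, 0.1653]
tool_rot: [0.708, -0.706, -0.01, 0.014]
contact_force: [0.5, -0.0, 0.2]
gripper_width: 0.953
```

```bash
python3 - <<'E'
from h import *
print(state()['tool_pos'],state()['tool_rot'],state()['time'])
d=snap('wrist','w3.png')
E
```

```text
[ 0.56353058 -0.07076965  0.16525735] [ 0.70759144 -0.70640134 -0.01024767  0.01436982] 3.175
```

View pics/w3.png

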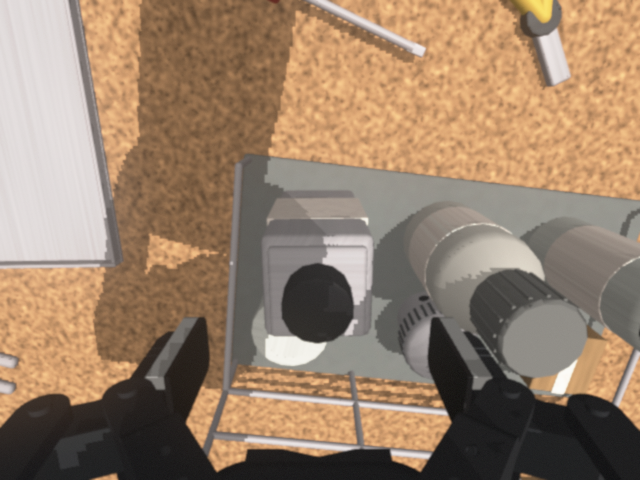

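The tin sits centred and square between the fingers (columns 205 and 430). Next I go down and close.

```bash
python3 -m crank '[[[0.9,0.1,3.6,0,0],[0.9,0,3,0,0],[0.9,0,1,0,0],[0.9,0,0,0,0],[-1,0,0,0,0],[-1,0,0,0,0],[-1,0,0,0,0],[-1,0,0,0,0]]]'; python3 -m crank '[[[-1,0,0,0,0],[-1,0,0,0,0]]]'
```

```text
time: 4.22
tool_pos: [0.5682, -0.0719, 0.095]
tool_rot: [-0.707, 0.707, 0.014, -0.011]
contact_force: [0.0, 1.3, 5.4]
gripper_width: 0.623
time: 4.47
tool_pos: [0.5682, -0.0719, 0.095]
tool_rot: [-0.707, 0.707, 0.014, -0.011]
contact_force: [-0.3, 1.3, 6.7]
gripper_width: 0.624
```

```bash
python3 -m crank '[[[-1,0,-1,0,0],[-1,0,-3,0,0],[-1,0,-4,0,0],[-1,0,-1,0,0],[-1,0,0,0,0]]]'; python3 - <<'E'
from h import *
d=snap('side','s3.png'); print(state()['gripper_width'])
E
```

```text
time: 5.1
tool_pos: [0.5665, -0.0718, 0.1825]
tool_rot: [-0.707, 0.707, 0.013, -0.012]
contact_force: [-0.1, 0.4, -2.4]
gripper_width: 0.625
0.62345150966013
```

View pics/s3.png

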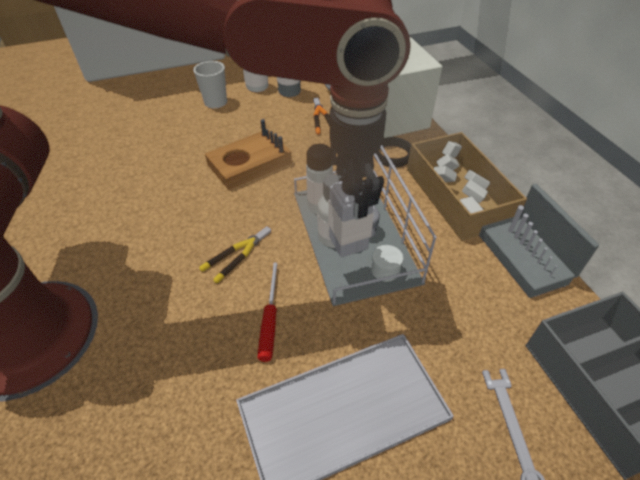

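The tin is lifted and hangs upright at about (352,225) in the side view. Now over to the tray.

```bash
python3 -m crank '[[[-1,-0.4,0,-2,0],[-1,-0.4,0,-4,0],[-1,-0.4,0,-4,0],[-1,-0.4,0,-4,0],[-1,-0.4,0,-4,0],[-1,-0.4,0,-4,0],[-1,-0.2,0,-2.1,0],[-1,0,0,0,0]]]' && python3 -m crank '[[[-1,0,3,0,0],[-1,0,3,0,0],[-1,0,1.5,0,0],[-1,0,0,0,0],[-1,0,0,0,0]]]'; python3 - <<'E'
from h import *
d=snap('side','s4.png'); print(state()['tool_pos'],state()['contact_force'])
E
```

```text
time: 6.15
tool_pos: [0.5482, -0.3147, 0.1814]
tool_rot: [0.708, -0.706, -0.011, 0.012]
contact_force: [-0.1, 0.4, -2.8]
gripper_width: 0.62
time: 6.78
tool_pos: [0.5501, -0.3138, 0.1093]
tool_rot: [-0.707, 0.707, 0.013, -0.012]
contact_force: [-0.7, -0.5, -2.8]
gripper_width: 0.621
[ 0.55019761 -0.31399956  0.10958561] [ 0.58748937  0.23128095 -2.46032382]
```

View pics/s4.png

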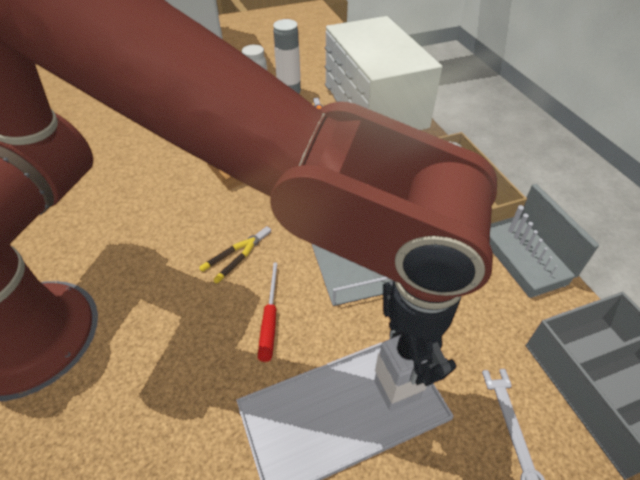

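The tin is over the tray near (402,385), inside the lip. Lowering the last 17 mm.

```bash
python3 -m crank '[[[-1,0,1,0,0],[-1,0,0.6,0,0],[-1,0,0,0,0],[-1,0,0,0,0]]]'
```

```text
time: 7.32
tool_pos: [0.5494, -0.3137, 0.0921]
tool_rot: [-0.707, 0.707, 0.013, -0.012]
contact_force: [0.1, 0.5, 0.4]
gripper_width: 0.622
```

```bash
python3 -m crank '[[[0.45,0,0,0,0],[0.9,0,0,0,0],[0.9,0,0,0,0],[0.9,0,0,0,0],[0.9,0,-2,0,0],[0.9,0,-5,0,0],[0.9,0,-5,0,0],[0.9,0,0,0,0]]]'; python3 - <<'E'
from h import *
d=snap('side','s5.png'); d=snap('wrist','w5.png'); print(state()['tool_pos'],state()['contact_force'])
E
```

```text
time: 8.32
tool_pos: [0.552, -0.3156, 0.2203]
tool_rot: [-0.704, 0.71, 0.016, -0.009]
contact_force: [0.8, 0.3, 0.3]
gripper_width: 0.947
[ 0.5496574  -0.31390931  0.21378797] [ 0.27179444  0.30906106 -1.56002665]
```

View pics/w5.png

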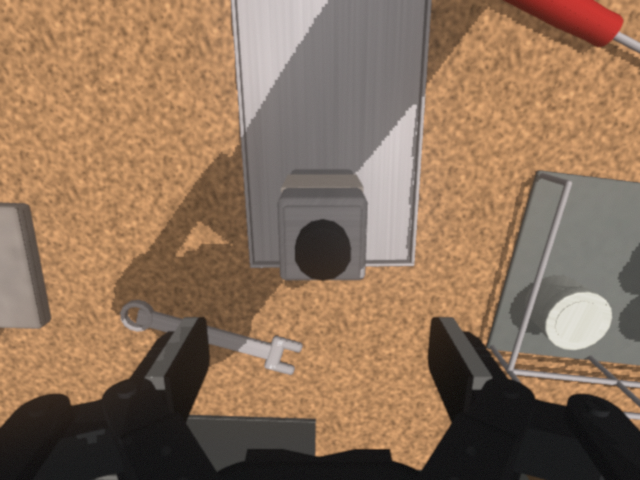

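The tin stands inside the tray. Now above the bottle.

```bash
python3 -m crank '[[[0.6,0.5,-2,4,0],[0.6,0.5,0,5,0],[0.6,0.5,0,5,0],[0.6,0.5,0,5,0],[0.6,0.6,0,5,0],[0.6,0.5,0,5,0],[0.6,0.5,0,4.9,0],[0.6,0,0,0,0]]]'; python3 - <<'E'
from h import *
import time
d=snap('wrist','w6.png'); print(state()['tool_pos'],state()['tool_rot'])
E
```

```text
time: 9.43
tool_pos: [0.572, 0.0294, 0.2298]
tool_rot: [0.707, -0.707, -0.013, 0.015]
contact_force: [-0.3, -0.8, 0.6]
gripper_width: 0.799
[0.57217089 0.02775985 0.22995033] [-0.70694431  0.70701048  0.01234853 -0.01460949]
```

View pics/w6.png

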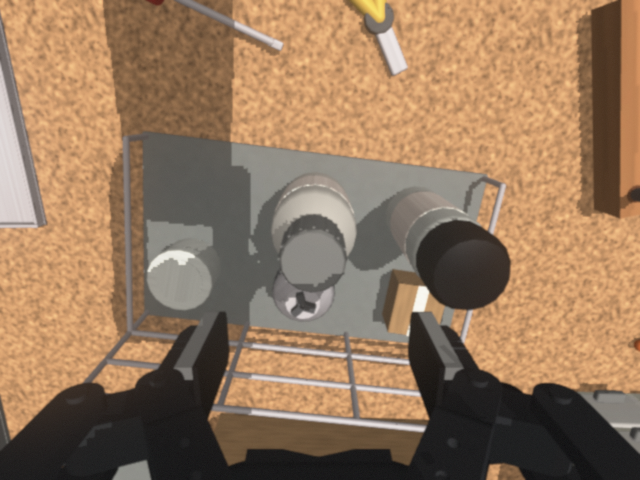

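```bash
python3 - <<'E'
from h import *
S=dict(np.load('pics/w6.npz'))
for n,p,z in[('bottle',(313,259),.156),('aer',(467,266),.155),('chuck',(302,303),.081),('grease',(180,279),.048)]: print(n,np.round(onz(S,*p,z)*1000,1))
print(S['pose'][:3,3])
E
```

```text
bottle [572.6  26.5 156. ]
aer [573.8 115.3 155. ]
chuck [637.6  19.3  81. ]
grease [635.1 -87.8  48. ]
[0.49272035 0.02609663 0.3736014 ]
```

```bash
python3 -m crank '[[[0.6,0.1,4,-0.2,0],[0.6,0,4,0,0],[0.6,0,3.3,0,0],[0.6,0,0,0,0],[-1,0,0,0,0],[-1,0,0,0,0],[-1,0,0,0,0],[-1,0,0,0,0]]]'; python3 -m crank '[[[-1,0,0,0,0],[-1,0,0,0,0]]]'
```

```text
time: 10.48
tool_pos: [0.5757, 0.0245, 0.1211]
tool_rot: [-0.707, 0.707, 0.014, -0.011]
contact_force: [-0.6, 0.7, 6.6]
gripper_width: 0.442
time: 10.72
tool_pos: [0.5757, 0.0245, 0.1211]
tool_rot: [-0.707, 0.707, 0.014, -0.011]
contact_force: [-0.1, 2.1, 5.7]
gripper_width: 0.441
```

```bash
python3 -m crank '[[[-1,0,-1,0,0],[-1,0,-3,0,0],[-1,0,-4,0,0],[-1,-1,-1,-1,0],[-1,-3,0,-3,0],[-1,-3,0,-4,0],[-1,-3,0,-4.5,0],[-1,-1,0,-4.5,0]]]'; python3 -m crank '[[[-1,-0.5,0,-4.5,0],[-1,-0.5,0,-4.5,0],[-1,-0.3,0,-4,0],[-1,0,0,-2.4,0],[-1,0,0,-1,0],[-1,0,1,0,0],[-1,0,3,0,0],[-1,0,3,0,0]]]';  python3 - <<'E'
from h import *
d=snap('side','s7.png'); print(state()['tool_pos'],state()['contact_force'])
E
```

```text
time: 11.72
tool_pos: [0.4672, -0.1501, 0.2064]
tool_rot: [0.707, -0.707, -0.011, 0.014]
contact_force: [1.6, 0.1, -4.0]
gripper_width: 0.442
time: 12.72
tool_pos: [0.4633, -0.3119, 0.1374]
tool_rot: [0.707, -0.707, -0.013, 0.013]
contact_force: [-0.8, -0.6, -3.8]
gripper_width: 0.441
[ 0.46085789 -0.30985783  0.13202207] [-1.71727151  1.98762384 -8.14923675]
```

View pics/s7.png

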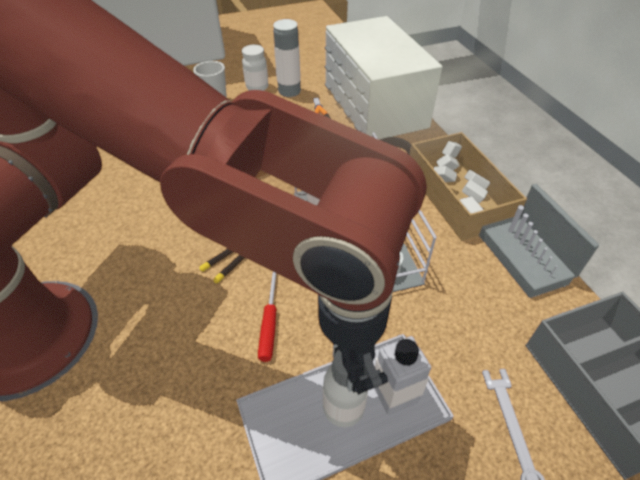

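The bottle at (345,400) is clear of the tin. Letting it settle before the last bit.

```bash
python3 -m crank '[[[-1,0,0,0,0],[-1,0,0,0,0]]]'
```

```text
time: 13.02
tool_pos: [0.4641, -0.3136, 0.1404]
tool_rot: [-0.706, 0.708, 0.014, -0.012]
contact_force: [0.5, 0.4, -3.8]
gripper_width: 0.442
```

```bash
python3 -m crank '[[[-1,0,1.2,0,0],[-1,0,0.9,0,0],[-1,0,0,0,0],[-1,0,0,0,0]]]'
```

```text
time: 13.52
tool_pos: [0.4633, -0.3136, 0.1179]
tool_rot: [0.707, -0.707, -0.013, 0.012]
contact_force: [-1.0, 2.0, -0.2]
gripper_width: 0.44
```

```bash
python3 -m crank '[[[0.3,0,0,0,0],[0.6,0,0,0,0],[0.6,0,0,0,0],[0.6,0,-2,0,0],[0.6,0,-5,0,0],[0.8,0,-4,3,0],[0.8,0,0,5,0],[0.8,0,0,6,0]]]'; python3 -m crank '[[[0.9,2,0,6,0],[0.9,3,0,6,0],[0.9,3,0,6,0],[0.9,3,0,6,0],[0.9,1.8,0,4.4,0],[0.9,0,0,0,0]]]';  python3 - <<'E'
from h import *
d=snap('wrist','w8.png'); d=snap('side','s8.png'); print(state()['tool_pos'],state()['contact_force'])
E
```

```text
time: 14.52
tool_pos: [0.4588, -0.1732, 0.2307]
tool_rot: [-0.706, 0.708, 0.013, -0.01]
contact_force: [0.8, 0.9, 0.5]
gripper_width: 0.898
time: 15.28
tool_pos: [0.571, 0.1043, 0.2294]
tool_rot: [0.707, -0.707, -0.015, 0.013]
contact_force: [-0.2, -1.1, -0.3]
gripper_width: 0.95
[0.57036296 0.10166793 0.22891858] [0.35597598 0.29771197 1.25774628]
```

View pics/w8.png

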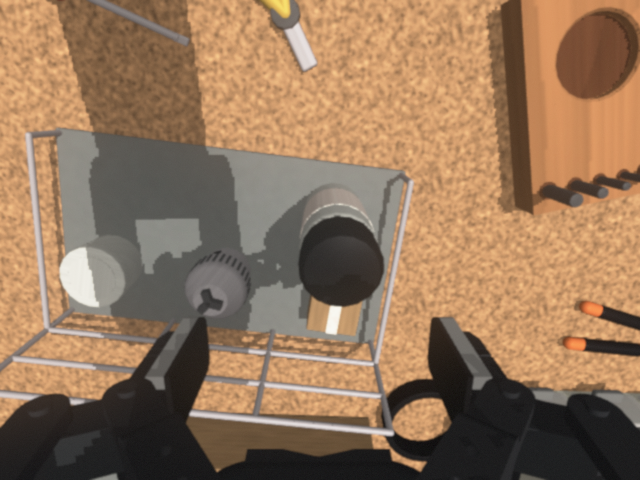

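View pics/s8.png

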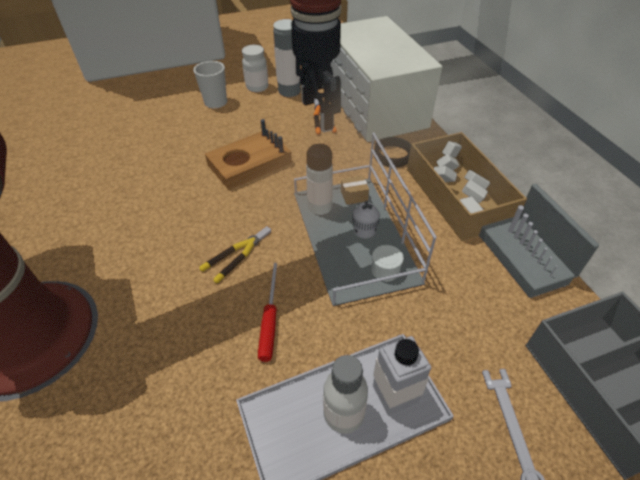

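Both containers stand in the tray. In the wrist view the spray cap is at about (341,265), slightly right of centre.

```bash
python3 - <<'E'
from h import *
S=dict(np.load('pics/w8.npz'))
a=S['frame']; 
for n,p,z in[('aer',(342,263),.152),('aerrim',(342,263),.149),('chuck',(211,301),.081),('grease',(93,276),.048),('pocket',(597,54),.035)]: print(n,np.round(onz(S,*p,z)*1000,1))
print(S['pose'][:3,3],state()['tool_pos'])
E
```

```text
aer [575.  118.3 152. ]
aerrim [576.2 118.6 149. ]
chuck [638.3  22.   81. ]
grease [635.  -87.8  48. ]
pocket [442.7 311.2  35. ]
[0.49091132 0.10104005 0.37273237] [0.57036296 0.10166793 0.22891858]
```

```bash
python3 -m crank '[[[0.9,0.7,2,1.4,0],[0.9,0,2,0,0],[0.9,0,0,0,0],[0.9,0,0,0,0]]]';  python3 - <<'E'
from h import *
d=snap('wrist','w9.png'); print(state()['tool_pos'],state()['contact_force'])
E
```

```text
time: 15.88
tool_pos: [0.5764, 0.1152, 0.1872]
tool_rot: [-0.707, 0.707, 0.012, -0.013]
contact_force: [0.4, -0.0, 1.2]
gripper_width: 0.951
[0.57680351 0.11531066 0.18801432] [ 0.02047094  0.28890527 -0.55123771]
```

View pics/w9.png

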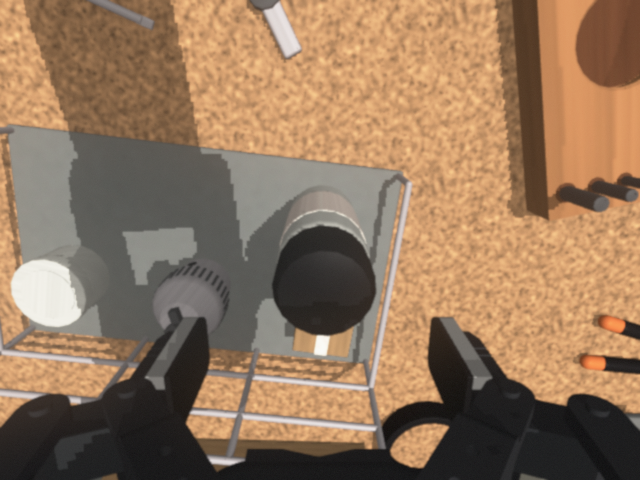

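```bash
python3 -m crank '[[[0.9,0,4,0.2,0],[0.9,0,3.5,0,0],[0.9,0,0,0,0],[-1,0,0,0,0],[-1,0,0,0,0],[-1,0,0,0,0],[-1,0,0,0,0],[-1,0,0,0,0]]]'; python3 -m crank '[[[-1,0,0,0,0],[-1,0,0,0,0]]]'
```

```text
time: 16.92
tool_pos: [0.5787, 0.118, 0.1159]
tool_rot: [0.707, -0.707, -0.014, 0.011]
contact_force: [0.8, 0.3, 6.2]
gripper_width: 0.576
time: 17.18
tool_pos: [0.5787, 0.118, 0.1159]
tool_rot: [0.707, -0.707, -0.014, 0.011]
contact_force: [1.3, 0.7, 7.1]
gripper_width: 0.578
```

```bash
python3 -m crank '[[[-1,0,-1,0,0],[-1,0,-3,0,0],[-1,0,-4,0,0],[-1,-1,-1,-1,0],[-1,-3,0,-3,0],[-1,-3,0,-4,0],[-1,-3,0,-4.5,0],[-1,-3,0,-4.5,0]]]'; python3 -m crank '[[[-1,-3,0,-4.5,0],[-1,-3,0,-4.5,0],[-1,-2,0,-4.5,0],[-1,-0.6,0,-4,0],[-1,0,0,-4,0],[-1,0,0,-3,0],[-1,0,0,-1,0],[-1,0,0,0,0]]]';  python3 - <<'E'
from h import *
d=snap('side','s10.png'); print(state()['tool_pos'],state()['contact_force'])
E
```

```text
time: 18.18
tool_pos: [0.4499, -0.058, 0.2006]
tool_rot: [0.707, -0.707, -0.012, 0.014]
contact_force: [0.7, -1.4, -4.6]
gripper_width: 0.579
time: 19.18
tool_pos: [0.3748, -0.3141, 0.2014]
tool_rot: [0.708, -0.706, -0.012, 0.013]
contact_force: [0.3, 0.0, -2.6]
gripper_width: 0.578
[ 0.37510618 -0.3136773   0.20168818] [ 0.1469537   0.84607951 -3.0585216 ]
```

View pics/s10.png

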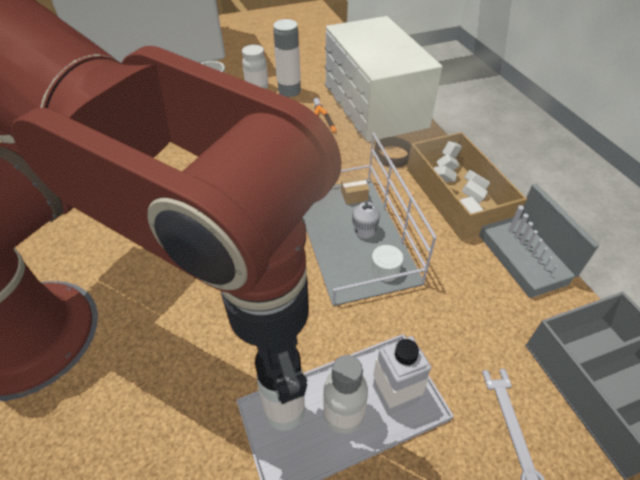

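```bash
python3 -m crank '[[[-1,0,3,0,0],[-1,0,3,0,0],[-1,0,1,0,0],[-1,0,0,0,0]]]'; python3 -m crank '[[[-1,0,0,0,0],[-1,0,0,0,0]]]'
```

```text
time: 19.73
tool_pos: [0.3756, -0.3137, 0.1323]
tool_rot: [0.707, -0.707, -0.013, 0.013]
contact_force: [0.1, 0.1, -3.5]
gripper_width: 0.58
time: 19.98
tool_pos: [0.3764, -0.3153, 0.1343]
tool_rot: [-0.706, 0.708, 0.013, -0.012]
contact_force: [-1.1, -0.2, -3.2]
gripper_width: 0.576
```

```bash
python3 -m crank '[[[-1,0,1.1,0,0],[-1,0,0.8,0,0],[-1,0,0,0,0],[-1,0,0,0,0]]]'
```

```text
time: 20.48
tool_pos: [0.3755, -0.3144, 0.1131]
tool_rot: [0.707, -0.707, -0.012, 0.013]
contact_force: [0.2, -0.3, -3.4]
gripper_width: 0.578
```

```bash
python3 -m crank '[[[-1,0,0.2,0,0],[-1,0,0,0,0],[-1,0,0,0,0]]]'
```

```text
time: 20.85
tool_pos: [0.376, -0.3147, 0.113]
tool_rot: [0.707, -0.707, -0.013, 0.013]
contact_force: [-2.8, 3.3, 4.4]
gripper_width: 0.575
```

```bash
python3 -m crank '[[[0.3,0,0,0,0],[0.9,0,0,0,0],[0.9,0,0,0,0],[0.9,0,-2,0,0],[0.9,0,-5,0,0],[0.9,0,-5,2,0],[0.9,2,-2,4,0],[0.9,3,0,5,0]]]'; python3 -m crank '[[[0.9,3,0,5,0],[0.9,3,0,5,0],[0.9,3,0,5,0],[0.9,3,0,5,0],[0.9,0.5,0,1.4,7],[0.9,0,0,0,0],[0.9,0,0,0,0]]]';  python3 - <<'E'
from h import *
d=snap('wrist','w11.png'); d=snap('side','s11.png'); d=snap('scene','c11.png'); print(state()['tool_pos'],state()['tool_rot'])
E
```

```text
time: 21.85
tool_pos: [0.4231, -0.2032, 0.2549]
tool_rot: [-0.706, 0.708, 0.013, -0.01]
contact_force: [1.2, -0.7, -0.5]
gripper_width: 0.95
time: 22.72
tool_pos: [0.5389, 0.0146, 0.2516]
tool_rot: [-0.706, 0.707, -0.03, 0.03]
contact_force: [0.2, 0.5, 0.8]
gripper_width: 0.946
[0.53893747 0.01430702 0.25180125] [-0.70636444  0.70649321 -0.03088141  0.03103169]
```

View pics/w11.png

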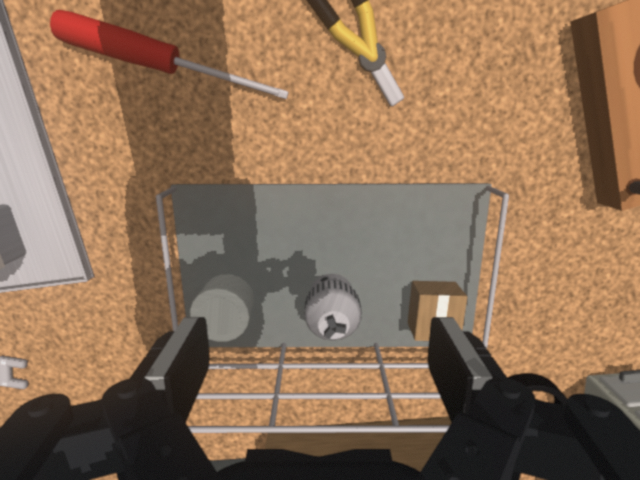

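View pics/s11.png

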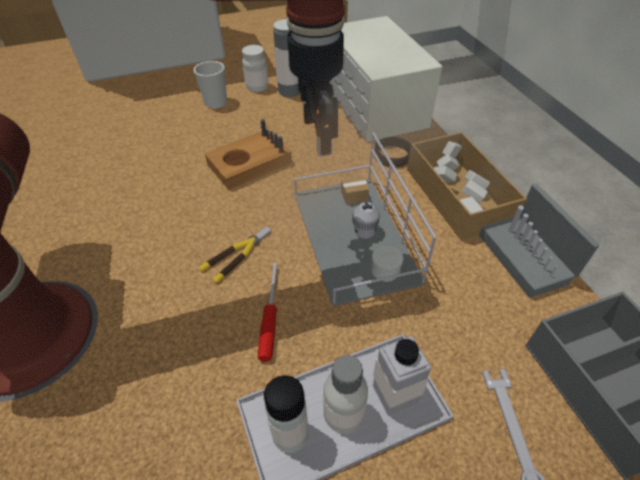

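View pics/c11.png

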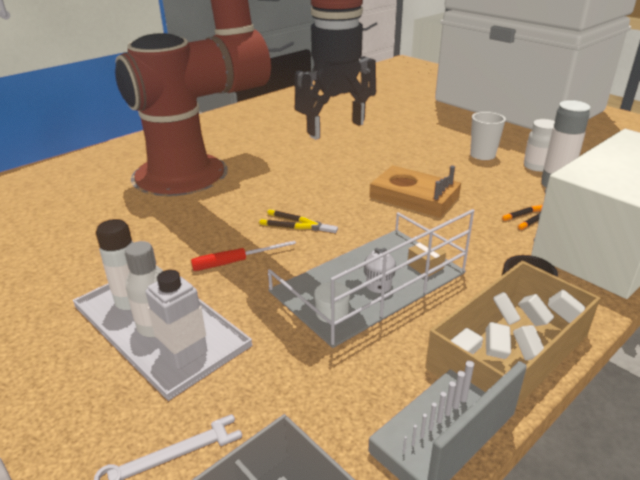

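All three stand in the tray. The chuck jaws are at (335,325) in the wrist view, between the grease tin and the carton.

```bash
python3 - <<'E'
from h import *
S=dict(np.load('pics/w11.npz'))
a=cv2.imread('pics/w11.png');cv2.imwrite('pics/w11z.png',cv2.resize(a[250:360,160:500],None,fx=2.3,fy=2.3,interpolation=cv2.INTER_CUBIC))
for n,p,z in[('chuckjaw',(335,325),.081),('nose base',(333,309),.056),('grease',(220,315),.048),('carton',(437,296),.042)]: print(n,np.round(onz(S,*p,z)*1000,1))
E
```

```text
chuckjaw [637.6  20.7  81. ]
nose base [634.9  20.1  56. ]
grease [636.1 -87.8  48. ]
carton [637. 120.  42.]
```

View pics/w11z.png

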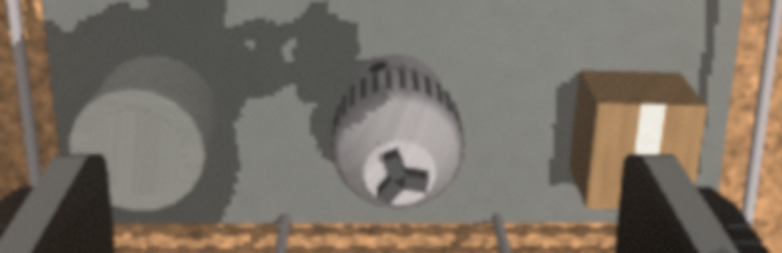

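```bash
python3 -m crank '[[[0.9,4.7,0,0.7,0],[0.9,5,0,0.7,0],[0.9,0,5,0,0],[0.9,0,5,0,0],[0.9,0,3,0,0],[0.9,0,0,0,0],[0.9,0,0,0,0]]]';  python3 - <<'E'
from h import *
d=snap('wrist','w12.png'); print(state()['tool_pos'],state()['tool_rot'],state()['contact_force'])
E
```

```text
time: 23.75
tool_pos: [0.638, 0.0203, 0.1237]
tool_rot: [-0.706, 0.706, -0.03, 0.032]
contact_force: [0.7, -0.5, 0.6]
gripper_width: 0.95
[0.63850261 0.02034243 0.12446075] [-0.70636755  0.70650109 -0.02933125  0.032261  ] [-0.30991224 -0.08183902  0.11258375]
```

View pics/w12.png

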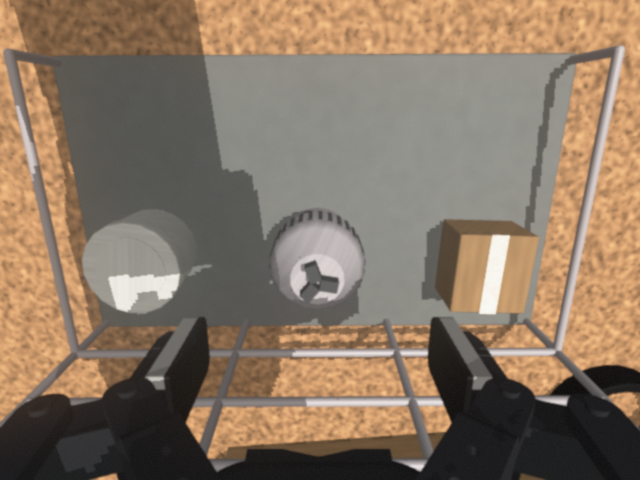

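The chuck is centred between the fingers, at column 317. Going down.

```bash
python3 -m crank '[[[0.9,0,4,0,0],[0.9,0,4,0,0],[0.9,0,2.4,0,0],[0.9,0,0,0,0],[0.9,0,0,0,0]]]' && python3 -m crank '[[[-1,0,0,0,0],[-1,0,0,0,0],[-1,0,0,0,0],[-1,0,0,0,0],[-1,0,0,0,0],[-1,0,0,0,0]]]'
```

```text
time: 24.42
tool_pos: [0.639, 0.0206, 0.0205]
tool_rot: [-0.706, 0.707, -0.029, 0.032]
contact_force: [0.2, -0.2, -0.4]
gripper_width: 0.949
time: 25.18
tool_pos: [0.6386, 0.0204, 0.0202]
tool_rot: [-0.706, 0.707, -0.029, 0.032]
contact_force: [-2.1, -0.7, 5.6]
gripper_width: 0.605
```

```bash
python3 -m crank '[[[-1,0,-1,0,0],[-1,0,-3,0,0],[-1,0,-4,0,0],[-1,0,-4,0,0],[-1,-1,-1,1,0],[-1,-3,0,3,0],[-1,-3,0,4,0],[-1,-3,0,4,0]]]' && python3 -m crank '[[[-1,-3,0,4,0],[-1,-3,0,4,0],[-1,-3,0,4,0],[-1,-2,0,2.5,0],[-1,-1,0,0.8,0],[-1,0,0,0,0],[-1,0,0,0,0]]]';  python3 - <<'E'
from h import *
d=snap('wrist','w13.png');d=snap('side','s13.png');d=snap('scene','c13.png'); print(state()['tool_pos'],state()['tool_rot'],state()['contact_force'])
E
```

```text
time: 26.18
tool_pos: [0.5443, 0.1505, 0.1447]
tool_rot: [-0.706, 0.707, -0.033, 0.029]
contact_force: [0.7, 0.1, -5.5]
gripper_width: 0.602
time: 27.05
tool_pos: [0.4415, 0.311, 0.147]
tool_rot: [-0.706, 0.707, -0.031, 0.031]
contact_force: [-0.3, -0.1, -5.9]
gripper_width: 0.602
[0.44206661 0.31109143 0.14763607] [-0.70634141  0.70649324 -0.03121042  0.03122547] [ 1.10839879  0.28405096 -5.39895231]
```

View pics/w13.png

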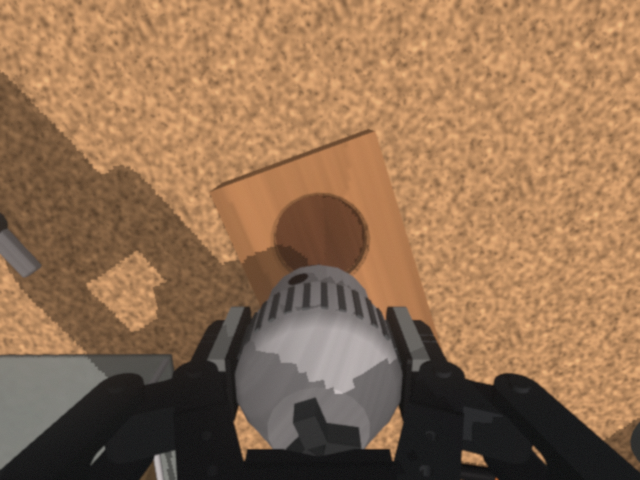

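View pics/s13.png

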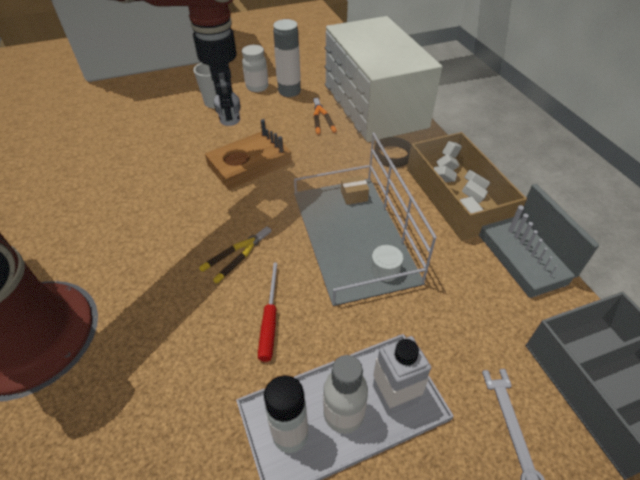

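```bash
python3 - <<'E'
from h import *
S=dict(np.load('pics/w13.npz'))
for p in[(321.5,238),(274,236),(369,240),(321,193)]: print(np.round(onz(S,*p,.035)*1000,1))
S=dict(np.load('pics/c11.npz'))
print(np.round(onz(S,403,181,.035)*1000,1)); S=dict(np.load('pics/s11.npz')); print(np.round(onz(S,236,157.5,.035)*1000,1))
E
```

```text
[441.8 313.1  35. ]
[437.6 282.1  35. ]
[445.9 344.2  35. ]
[411.9 315.3  35. ]
[447.7 307.8  35. ]
[441.9 309.8  35. ]
```

The pocket is within 2 mm of the TCP. Lowering.

```bash
python3 -m crank '[[[-1,0,3,0.1,0],[-1,0,4,0,0],[-1,0,1.8,0,0],[-1,0,0,0,0],[-1,0,0,0,0]]]' ;  python3 - <<'E'
from h import *
d=snap('scene','c14.png'); print(state()['tool_pos'],state()['contact_force'])
cv2.imwrite('pics/c14z.png',cv2.resize(cv2.imread('pics/c14.png')[80:230,330:500],None,fx=3.5,fy=3.5))
E
```

```text
time: 27.82
tool_pos: [0.443, 0.3134, 0.0615]
tool_rot: [0.707, -0.706, 0.03, -0.032]
contact_force: [-0.1, -0.2, -6.9]
gripper_width: 0.604
[0.44318838 0.3135995  0.06188304] [ 1.0394435   0.06491751 -5.0496132 ]
```

View pics/c14z.png

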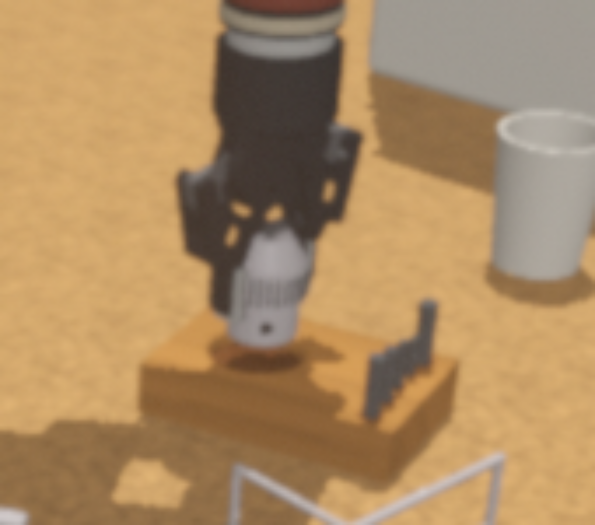

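The chuck hangs straight above the pocket. Lowering the last 23 mm.

```bash
python3 -m crank '[[[-1,0,1,0,0],[-1,0,1,0,0],[-1,0,0,0,0],[-1,0,0,0,0]]]' ; python3 -m crank '[[[-1,0,0.2,0,0],[-1,0,0,0,0],[-1,0,0,0,0]]]'
```

```text
time: 28.38
tool_pos: [0.4413, 0.3127, 0.0393]
tool_rot: [-0.706, 0.707, -0.031, 0.03]
contact_force: [-0.6, -0.6, -6.0]
gripper_width: 0.606
time: 28.75
tool_pos: [0.4417, 0.313, 0.0392]
tool_rot: [-0.706, 0.707, -0.031, 0.03]
contact_force: [-4.2, -2.4, 4.7]
gripper_width: 0.607
```

Contact is made: the z force went from -6 to +5 at the expected height. Releasing.

```bash
python3 -m crank '[[[0.4,0,0,0,0],[0.8,0,0,0,0],[0.9,0,0,0,0],[0.9,0,0,0,0],[0.9,0,-3,0,0],[0.9,0,-5,0,0],[0.9,-2,-5,0,0],[0.9,0,0,0,0]]]' ;  python3 - <<'E'
from h import *
d=snap('wrist','w15.png');d=snap('scene','c15.png');d=snap('side','s15.png'); print(state()['tool_pos'],state()['contact_force'])
cv2.imwrite('pics/c15z.png',cv2.resize(cv2.imread('pics/c15.png')[80:230,330:500],None,fx=3.5,fy=3.5))
E
```

```text
time: 29.75
tool_pos: [0.4237, 0.3163, 0.1734]
tool_rot: [0.708, -0.705, 0.027, -0.033]
contact_force: [-0.1, 0.3, 0.8]
gripper_width: 0.948
[0.42125781 0.314328   0.16677988] [-0.77323277 -0.05371078 -0.70188893]
```

View pics/w15.png

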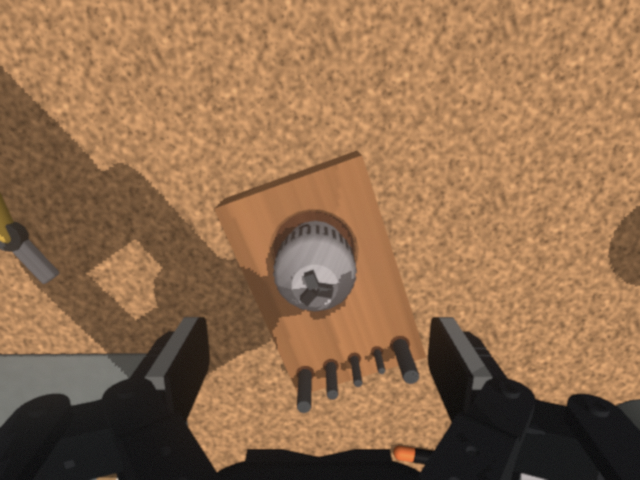

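View pics/c15z.png

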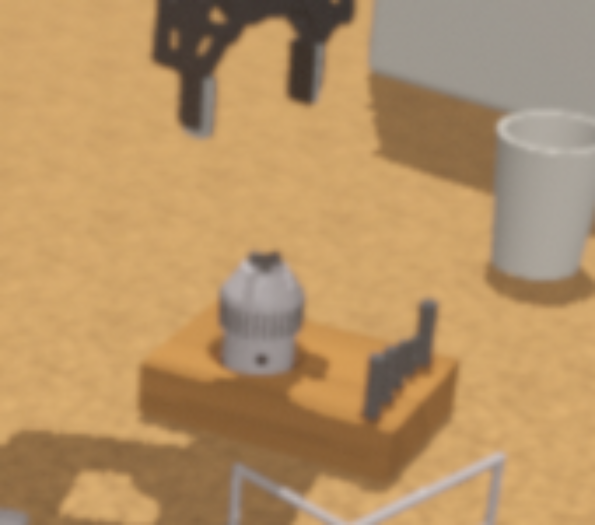

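```bash
python3 - <<'E'
from h import *
S=dict(np.load('pics/w15.npz')); print(np.round(onz(S,317,290,.1)*1000,1), state()['tool_pos'],state()['tool_rot'])
E
```

```text
[444.2 314.3 100. ] [0.42125781 0.314328   0.16677988] [-0.7061863   0.70669706 -0.03101593  0.03030167]
```

The chuck is in the pocket, with its jaws about 2 mm from the pocket centre. Now back to the spray can.

```bash
python3 -m crank '[[[0.9,0,-5,-1,-7],[0.9,0,-2,-5,0],[0.9,0,0,-6,0],[0.9,0,0,-6,0],[0.9,0,0,-6,0],[0.9,0,0,-6,0],[0.9,0,0,-6,0],[0.9,-1,0,-6,0]]]' && python3 -m crank '[[[0.9,-1,0,-6,0],[0.9,-1,0,-6,0],[0.9,-2,0,-5,0],[0.9,-1.7,0,-3.7,0],[0.9,0,0,0,0],[0.9,0,0,0,0]]]';  python3 - <<'E'
from h import *
d=snap('wrist','w16.png');print(state()['tool_pos'],state()['tool_rot'])
E
```

```text
time: 30.9
tool_pos: [0.4244, -0.1073, 0.2355]
tool_rot: [0.708, -0.706, -0.011, 0.013]
contact_force: [1.4, -0.2, -1.4]
gripper_width: 0.946
time: 31.65
tool_pos: [0.3753, -0.3137, 0.236]
tool_rot: [0.708, -0.706, -0.012, 0.013]
contact_force: [0.3, -0.7, 0.1]
gripper_width: 0.948
[ 0.37565196 -0.31335209  0.23641252] [ 0.70771591 -0.70626579 -0.01231653  0.01323402]
```

View pics/w16.png

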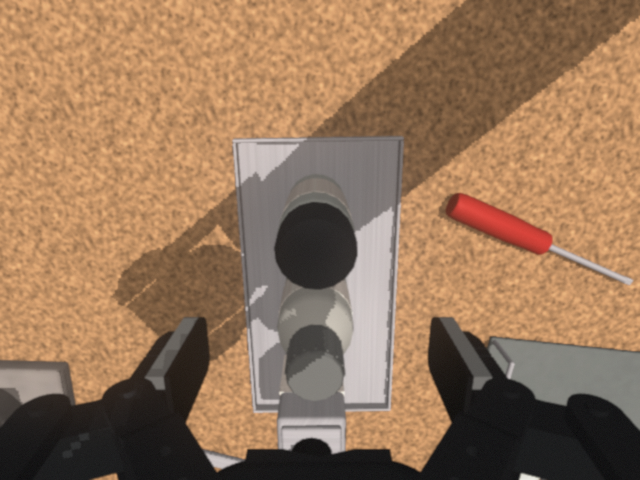

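```bash
python3 -m crank '[[[0.9,0,4,-0.1,0],[0.9,0,5,0,0],[0.9,0,3.3,0,0],[0.9,0,0,0,0],[-1,0,0,0,0],[-1,0,0,0,0],[-1,0,0,0,0],[-1,0,0,0,0]]]'; python3 -m crank '[[[-1,0,0,0,0],[-1,0,0,0,0]]]'
```

```text
time: 32.7
tool_pos: [0.3771, -0.3165, 0.1176]
tool_rot: [-0.706, 0.708, 0.014, -0.011]
contact_force: [0.9, 2.4, 6.2]
gripper_width: 0.579
time: 32.95
tool_pos: [0.3771, -0.3164, 0.1176]
tool_rot: [-0.706, 0.708, 0.014, -0.011]
contact_force: [0.5, 1.8, 6.7]
gripper_width: 0.578
```

```bash
python3 -m crank '[[[-1,0,-1,0,0],[-1,0,-3,0,0],[-1,0,-4,0,0],[-1,0,-1,1,0],[-1,0,0,3,0],[-1,0,0,4,0],[-1,0,0,4.5,0],[-1,1,0,4.5,0]]]'; python3 -m crank '[[[-1,3,0,4.5,0],[-1,3,0,4.5,0],[-1,3,0,4.5,0],[-1,3,0,4.5,0],[-1,3,0,4,0],[-1,3,0,2.5,0],[-1,2,0,1,0],[-1,0.8,0,0.2,0]]]';  python3 -m crank '[[[-1,0,0,0,0],[-1,0,0,0,0]]]'
```

```text
time: 33.95
tool_pos: [0.3784, -0.143, 0.2028]
tool_rot: [0.708, -0.706, -0.011, 0.013]
contact_force: [1.5, 0.2, -2.5]
gripper_width: 0.571
time: 34.95
tool_pos: [0.5777, 0.12, 0.2027]
tool_rot: [-0.707, 0.707, 0.012, -0.014]
contact_force: [-0.9, 0.2, -2.8]
gripper_width: 0.575
time: 35.2
tool_pos: [0.5776, 0.1185, 0.2043]
tool_rot: [-0.707, 0.707, 0.012, -0.013]
contact_force: [-0.3, -0.7, -3.7]
gripper_width: 0.575
```

```bash
python3 -m crank '[[[-1,0.2,3,0,0],[-1,0,3,0,0],[-1,0,0.8,0,0],[-1,0,0,0,0],[-1,0,0,0,0]]]'; python3 - <<'E'
from h import *
d=snap('side','s17.png');print(state()['tool_pos'],state()['tool_rot'])
E
```

```text
time: 35.83
tool_pos: [0.5815, 0.1191, 0.1387]
tool_rot: [0.707, -0.707, -0.014, 0.011]
contact_force: [0.4, -0.9, -2.9]
gripper_width: 0.573
[0.58150739 0.11920453 0.1387004 ] [ 0.70705173 -0.70693989 -0.0135784   0.01137836]
```

View pics/s17.png

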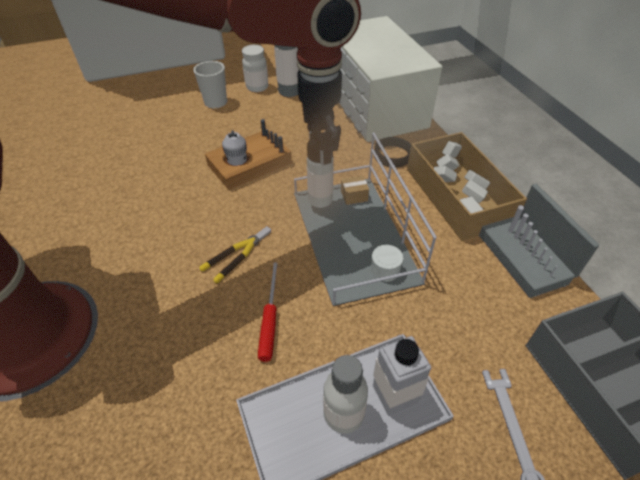

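The can hangs upright at (320,180), over its old spot. Lowering.

```bash
python3 -m crank '[[[-1,-0.1,1,0,0],[-1,0,0.8,0,0],[-1,0,0,0,0],[-1,0,0,0,0]]]'; python3 -m crank '[[[-1,0,0.1,0,0],[-1,0,0,0,0]]]'
```

```text
time: 36.38
tool_pos: [0.5809, 0.1193, 0.1206]
tool_rot: [0.707, -0.707, -0.014, 0.011]
contact_force: [-0.9, 0.7, 5.3]
gripper_width: 0.577
time: 36.62
tool_pos: [0.5812, 0.1194, 0.1206]
tool_rot: [0.707, -0.707, -0.014, 0.011]
contact_force: [-0.6, 0.3, 8.8]
gripper_width: 0.574
```

```bash
python3 -m crank '[[[0.3,0,0,0,0],[0.9,0,0,0,0],[0.9,0,0,0,0],[0.9,0,-2,0,0],[0.9,0,-5,0,0],[0.9,0,-4,0,0],[0.9,-2,0,-4,0],[0.8,-3,0,-6,0]]]'; python3 -m crank '[[[0.6,-3,0,-6,0],[0.6,-3,0,-6,0],[0.6,-2.3,0,-6,0],[0.6,0,0,-6,0],[0.6,0,0,-5,0],[0.6,0,0,-3.8,0],[0.6,0,0,0,0],[0.6,0,0,0,0]]]';  python3 - <<'E'
from h import *
d=snap('wrist','w18.png');d=snap('side','s18.png');print(state()['tool_pos'],state()['tool_rot'])
E
```

```text
time: 37.62
tool_pos: [0.5354, 0.0212, 0.2305]
tool_rot: [-0.707, 0.707, 0.015, -0.012]
contact_force: [0.7, -0.6, -0.4]
gripper_width: 0.895
time: 38.62
tool_pos: [0.4681, -0.2988, 0.2286]
tool_rot: [-0.707, 0.707, 0.013, -0.012]
contact_force: [0.9, 0.6, -0.0]
gripper_width: 0.805
[ 0.46817781 -0.29815073  0.2282983 ] [-0.70691172  0.70706442  0.0131651  -0.01274406]
```

View pics/w18.png

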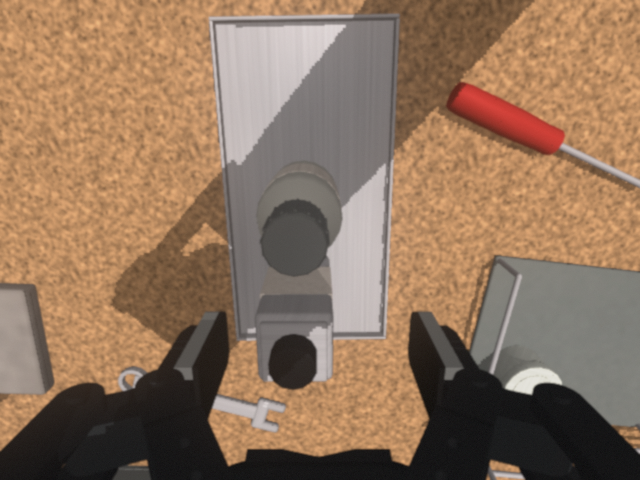

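View pics/s18.png

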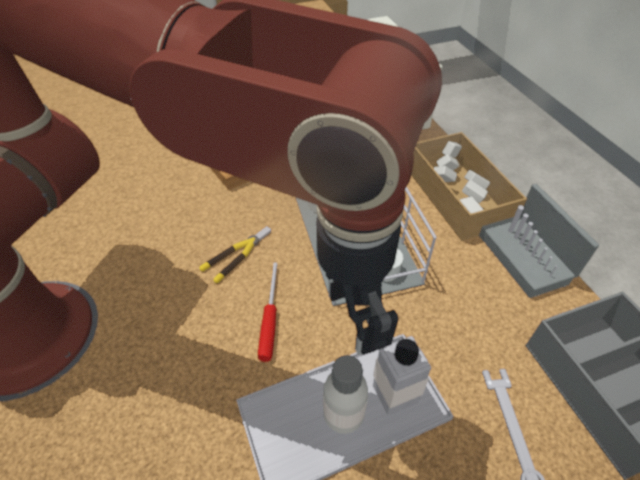

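The gripper is 15 mm short of the bottle in y. I'll correct that, then descend.

```bash
python3 -m crank '[[[0.6,-0.6,0,-1.6,0],[0.6,0,3,0,0],[0.6,0,0,0,0],[0.6,0,0,0,0]]]'; python3 - <<'E'
from h import *
d=snap('wrist','w19.png');print(state()['tool_pos'],state()['tool_rot'])
E
```

```text
time: 39.22
tool_pos: [0.4626, -0.3156, 0.1984]
tool_rot: [-0.707, 0.707, 0.013, -0.012]
contact_force: [0.5, 0.1, 1.0]
gripper_width: 0.796
[ 0.46290334 -0.31576135  0.19895769] [-0.7065716   0.70741823  0.01297188 -0.01215516]
```

View pics/w19.png

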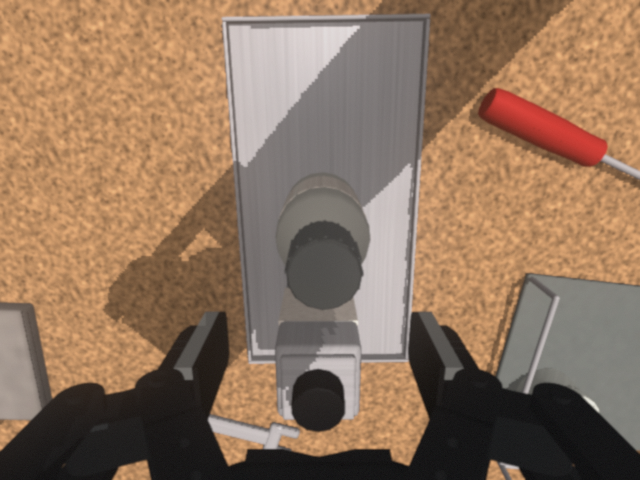

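```bash
python3 -m crank '[[[0.6,0,4,0.2,0],[0.6,0,4.2,0,0],[0.6,0,0,0,0],[-1,0,0,0,0],[-1,0,0,0,0],[-1,0,0,0,0],[-1,0,0,0,0],[-1,0,0,0,0]]]'; python3 -m crank '[[[-1,0,0,0,0],[-1,0,0,0,0]]]'
```

```text
time: 40.28
tool_pos: [0.464, -0.3143, 0.1191]
tool_rot: [-0.706, 0.708, 0.014, -0.011]
contact_force: [-0.1, 1.0, 6.5]
gripper_width: 0.44
time: 40.52
tool_pos: [0.464, -0.3142, 0.119]
tool_rot: [-0.706, 0.708, 0.014, -0.011]
contact_force: [-0.4, 2.7, 7.6]
gripper_width: 0.439
```

```bash
python3 -m crank '[[[-1,0,-1,0,0],[-1,0,-3,0,0],[-1,0,-4,0,0],[-1,0,-1,1,0],[-1,0,0,3,0],[-1,0.4,0,4,0],[-1,1,0,4.5,0],[-1,2,0,4.5,0]]]'; python3 -m crank '[[[-1,2,0,4.5,0],[-1,2,0,4.5,0],[-1,2,0,3.5,0],[-1,1.6,0,2,0],[-1,1,0,1.5,0],[-1,0.4,0,0.5,0],[-1,0,0,0,0],[-1,0,0,0,0]]]'
```

```text
time: 41.52
tool_pos: [0.4892, -0.1401, 0.2039]
tool_rot: [0.707, -0.707, -0.011, 0.013]
contact_force: [1.0, 0.2, -4.4]
gripper_width: 0.44
time: 42.52
tool_pos: [0.5742, 0.0251, 0.2056]
tool_rot: [-0.707, 0.707, 0.012, -0.012]
contact_force: [0.3, -1.2, -4.1]
gripper_width: 0.441
```

```bash
python3 -m crank '[[[-1,0.2,3,0,0],[-1,0,3,0,0],[-1,0,0.6,0,0],[-1,0,0,0,0],[-1,0,0,0,0]]]'; python3 - <<'E'
from h import *
d=snap('side','s20.png');print(state()['tool_pos'],state()['tool_rot'])
E
```

```text
time: 43.15
tool_pos: [0.5777, 0.0256, 0.1417]
tool_rot: [-0.707, 0.707, 0.014, -0.011]
contact_force: [0.1, -0.1, -2.8]
gripper_width: 0.444
[0.57767498 0.02571543 0.14171513] [-0.70687586  0.70711663  0.01358892 -0.01131071]
```

View pics/s20.png

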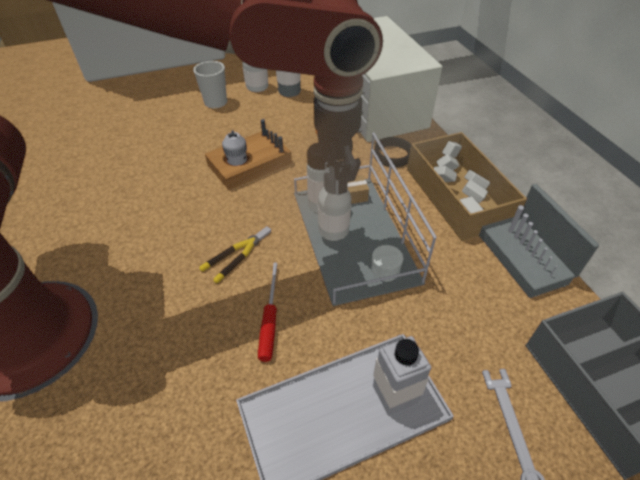

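The bottle hangs upright at (333,215). Lowering to z ≈ 0.122.

```bash
python3 -m crank '[[[-1,-0.1,1,-0.1,0],[-1,0,0.9,0,0],[-1,0,0,0,0],[-1,0,0,0,0]]]'; python3 -m crank '[[[-1,0,0.1,0,0],[-1,0,0,0,0]]]'
```

```text
time: 43.7
tool_pos: [0.5765, 0.0252, 0.1218]
tool_rot: [0.707, -0.707, -0.013, 0.012]
contact_force: [-0.9, 3.0, 2.7]
gripper_width: 0.441
time: 43.95
tool_pos: [0.5768, 0.0252, 0.1218]
tool_rot: [0.707, -0.707, -0.014, 0.011]
contact_force: [-1.7, 2.0, 7.0]
gripper_width: 0.435
```

```bash
python3 -m crank '[[[0.2,0,0,0,0],[0.6,0,0,0,0],[0.6,0,0,0,0],[0.6,0,-2,0,0],[0.6,0,-5,0,0],[0.6,0,-4,0,0],[0.9,-0.5,0,-4,0],[0.9,-1,0,-6,0]]]'; python3 -m crank '[[[0.9,-1,0,-6,0],[0.9,-1,0,-6,0],[0.9,-0.4,0,-6,0],[0.9,0,0,-5,0],[0.9,0,0,-0.8,0],[0.9,0,0,0,0],[0.9,0,0,0,0]]]';  python3 - <<'E'
from h import *
d=snap('wrist','w21.png');d=snap('scene','c21.png');print(state()['tool_pos'],state()['tool_rot'])
E
```

```text
time: 44.95
tool_pos: [0.565, -0.0758, 0.2327]
tool_rot: [-0.707, 0.707, 0.015, -0.012]
contact_force: [0.1, -0.5, -0.5]
gripper_width: 0.954
time: 45.82
tool_pos: [0.5488, -0.313, 0.2302]
tool_rot: [0.707, -0.707, -0.013, 0.013]
contact_force: [0.2, -0.4, -0.2]
gripper_width: 0.951
[ 0.54884528 -0.31290877  0.23008352] [-0.70697286  0.7069962   0.01324748 -0.013048  ]
```

View pics/w21.png

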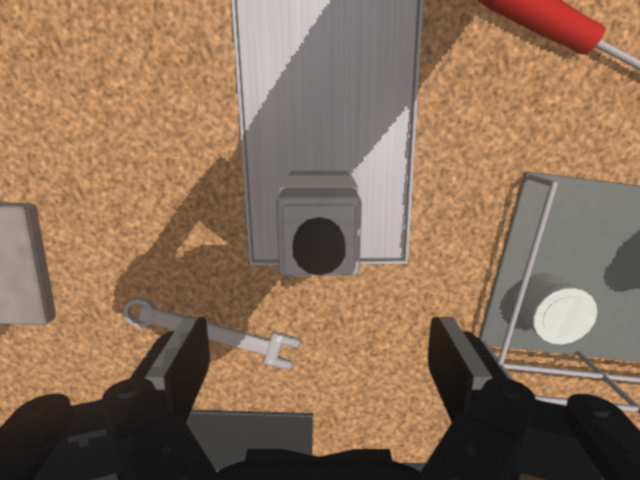

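View pics/c21.png

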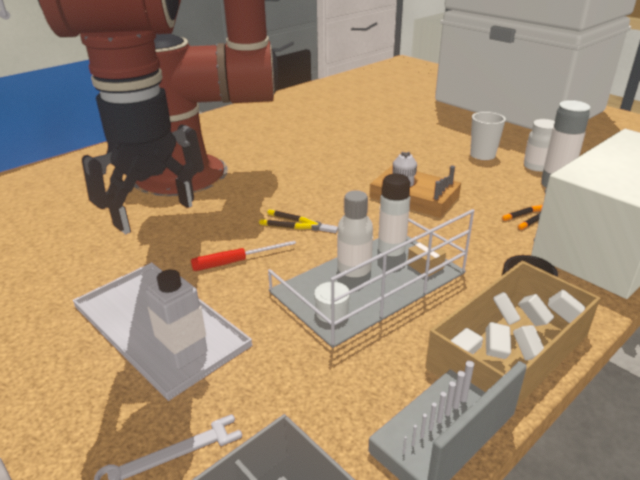

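```bash
python3 -m crank '[[[0.9,0,5,0,0],[0.9,0,5,0,0],[0.9,0,3.7,0,0],[0.9,0,0,0,0],[-1,0,0,0,0],[-1,0,0,0,0],[-1,0,0,0,0],[-1,0,0,0,0]]]'; python3 -m crank '[[[-1,0,0,0,0],[-1,0,0,0,0]]]'
```

```text
time: 46.92
tool_pos: [0.5504, -0.3151, 0.0961]
tool_rot: [-0.706, 0.708, 0.014, -0.011]
contact_force: [0.9, 2.1, 6.3]
gripper_width: 0.62
time: 47.18
tool_pos: [0.5504, -0.3151, 0.0961]
tool_rot: [-0.706, 0.708, 0.014, -0.011]
contact_force: [1.0, 2.7, 7.4]
gripper_width: 0.625
```

```bash
python3 -m crank '[[[-1,0,-1,0,0],[-1,0,-3,0,0],[-1,0,-4,0,0],[-1,0,-1,1,0],[-1,0,0,3,0],[-1,0.4,0,4,0],[-1,0.6,0,4.2,0],[-1,0.6,0,4.2,0]]]'; python3 -m crank '[[[-1,0.6,0,4,0],[-1,0.4,0,2.5,0],[-1,0.1,0,1.3,0],[-1,0,0,0,0],[-1,0,0,0,0]]]'
```

```text
time: 48.18
tool_pos: [0.5575, -0.1477, 0.1808]
tool_rot: [0.707, -0.707, -0.012, 0.013]
contact_force: [0.0, -0.2, -1.9]
gripper_width: 0.618
time: 48.8
tool_pos: [0.5667, -0.0722, 0.1824]
tool_rot: [-0.707, 0.707, 0.012, -0.012]
contact_force: [0.0, -0.1, -2.9]
gripper_width: 0.62
```

```bash
python3 -m crank '[[[-1,0.1,3,0,0],[-1,0,2.8,0,0],[-1,0,0.5,0,0],[-1,0,0,0,0],[-1,0,0,0,0]]]'; python3 - <<'E'
from h import *
d=snap('side','s22.png');print(state()['tool_pos'],state()['tool_rot'])
E
```

```text
time: 49.42
tool_pos: [0.5691, -0.072, 0.1215]
tool_rot: [-0.707, 0.707, 0.013, -0.011]
contact_force: [-0.2, -0.3, -2.6]
gripper_width: 0.622
[ 0.56904366 -0.07189181  0.12153393] [-0.70669173  0.70730135  0.0134494  -0.01143305]
```

View pics/s22.png

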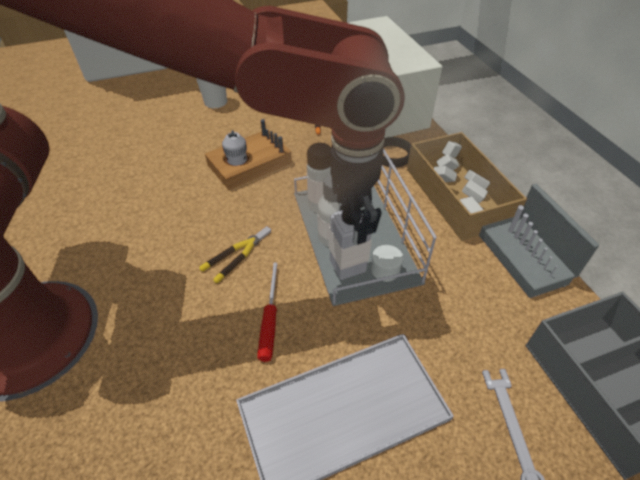

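The tin hangs upright at (350,250). Lowering to about 0.099.

```bash
python3 -m crank '[[[-1,0,1.2,0,0],[-1,0,1,0,0],[-1,0,0,0,0],[-1,0,0,0,0]]]'; python3 -m crank '[[[-1,0,0.1,0,0],[-1,0,0,0,0]]]'
```

```text
time: 49.98
tool_pos: [0.5689, -0.0711, 0.0989]
tool_rot: [0.707, -0.707, -0.013, 0.012]
contact_force: [-2.0, 2.3, 4.8]
gripper_width: 0.62
time: 50.22
tool_pos: [0.5691, -0.0711, 0.0989]
tool_rot: [0.707, -0.707, -0.013, 0.012]
contact_force: [-2.5, 2.9, 9.9]
gripper_width: 0.619
```

```bash
python3 -m crank '[[[0.45,0,0,0,0],[0.9,0,0,0,0],[0.9,0,0,0,0],[0.9,0,-2,0,0],[0.9,0,-5,0,0],[0.9,0,-5,0,0],[0.9,-2,-5,3,0],[0.9,-4,-5,5,0]]]'; python3 -m crank '[[[0.9,-1,-1,1.5,7],[0.9,0,0,0,0],[0.9,0,0,0,0]]]';  python3 - <<'E'
from h import *
d=snap('wrist','w23.png');print(state()['tool_pos'],state()['tool_rot'])
E
```

```text
time: 51.22
tool_pos: [0.515, -0.0047, 0.3096]
tool_rot: [-0.707, 0.707, 0.014, -0.01]
contact_force: [0.4, 1.1, 0.8]
gripper_width: 0.952
time: 51.6
tool_pos: [0.5043, 0.0094, 0.3148]
tool_rot: [-0.706, 0.707, -0.03, 0.03]
contact_force: [0.9, -0.2, -0.3]
gripper_width: 0.951
[0.50423112 0.00924869 0.31423516] [-0.7064028   0.70649709 -0.03104139  0.02988937]
```

View pics/w23.png

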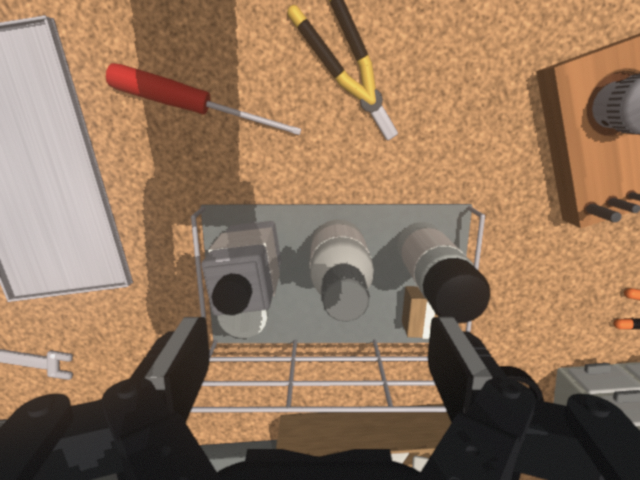

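All stand upright. I'll back the arm off towards its start pose so the fixed-camera pictures can be compared directly with the first ones.

```bash
python3 -m crank '[[[0.9,-3,0,5,0],[0.9,-3,0,5,0],[0.9,-3,0,5,0],[0.9,-3,0,5,0],[0.9,-3,0,5,0],[0.9,-3,0,5,0],[0.9,-3,0,5,0],[0.9,-3,0,5,0]]]'; python3 -m crank '[[[0.9,-3,0,5,0],[0.9,-3,0,5,0],[0.9,-2,0,4,0],[0.9,0,0,0,0],[0.9,0,0,0,0]]]';  python3 - <<'E'
from h import *
for n in('scene','side'):
    d=snap(n,n+'9.png'); a=cv2.imread(f'pics/{n}0.png');b=cv2.imread(f'pics/{n}9.png')
    r=(slice(165,345),slice(260,480)) if n=='scene' else (slice(110,310),slice(190,450))
    z=np.vstack([cv2.resize(i[r],None,fx=1.6,fy=1.6) for i in(a,b)]); 
    df=cv2.resize(cv2.absdiff(a,b)[r]*2,None,fx=1.6,fy=1.6)
    cv2.imwrite(f'pics/cmp_{n}.png',np.hstack([z[:df.shape[0]],z[df.shape[0]:]])[:, :800] if 0 else np.vstack([z[df.shape[0]:],df])[:600])
print(state()['tool_pos'])
E
```

```text
time: 52.65
tool_pos: [0.2994, 0.4303, 0.3138]
tool_rot: [-0.706, 0.707, -0.031, 0.03]
contact_force: [0.7, -0.1, 0.2]
gripper_width: 0.953
time: 53.28
tool_pos: [0.233, 0.575, 0.3137]
tool_rot: [-0.706, 0.707, -0.031, 0.031]
contact_force: [-0.0, -0.1, -0.7]
gripper_width: 0.95
[0.23326173 0.57459144 0.31472365]
```

View pics/cmp_scene.png

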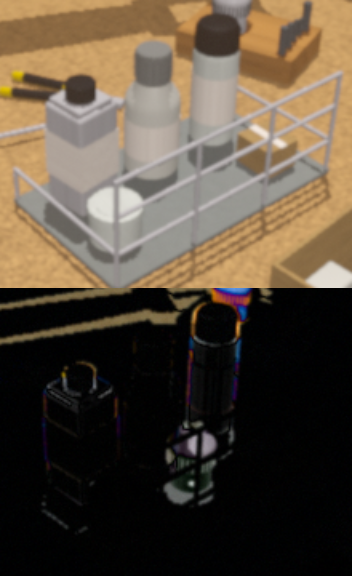

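View pics/cmp_side.png

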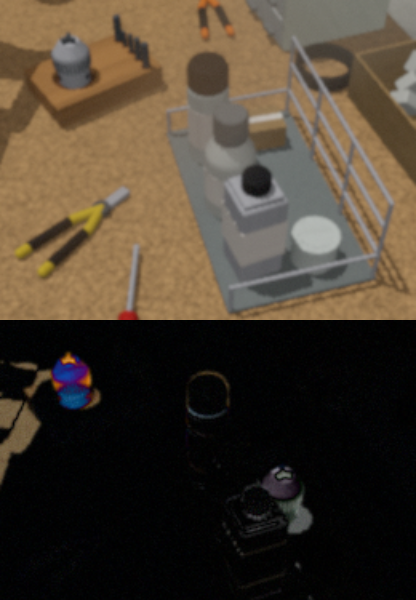

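The only real differences from the start are the chuck's move and outlines of 1–2 pixels around the tin and the spray can, which is about 2 mm. The grease tin and carton show none. Handing in.

```bash
python3 -m crank '[[[0.9,0,0,0,0],[0.9,0,0,0,0]]]'; python3 -c "
from plant import *
print(job_done())"
```

```text
time: 53.62
tool_pos: [0.2328, 0.575, 0.3155]
tool_rot: [0.707, -0.706, 0.031, -0.031]
contact_force: [-0.9, 0.2, 0.6]
gripper_width: 0.95
the job is handed in; nothing more can be done
None
```

The job is done and handed in at about 54 s of the 147 s allowed; the hand-in itself reports no verdict. I stood the tin, bottle and spray can in the drip tray, set the chuck jaws up in the block's pocket, then put each container back on its own spot.

My last checks, all from camera images and the wrist force:
- **Chuck:** it looked upright in the pocket, with its jaws about 2 mm from my measured pocket centre. Its final height matched the pocket floor when I released it.
- **Containers:** against the first pictures, the bottle showed almost no change. The tin and spray can showed outlines of only 1–2 pixels, about 2 mm.
- **Grease tin and carton:** no visible change.
- **Arm:** it ended clear of everything, with its force reading within sensor noise.

One correction on the way: the approach to the bottle in the tray stopped 15 mm short, and I corrected it before descending. No check failed.

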